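Run the tank coil home along the bay fence with the insulated stick

ROBOT

A 6-joint arm with a two-finger parallel gripper is mounted at the origin on the work surface. World frame = base frame: x ahead of the robot, y to its left, z up, the work surface at z = 0. Lengths are in m, angles in rad, forces in N, time in s.
With the tool pointing down it reaches from about 0.3 to 0.775 m from the base axis. Payload 14.6 kg.
Tool frame: the origin (TCP) lies at the very end of the fingers, on their centre line; the grasp point (between the pads) lies 19 mm behind it; z points along the fingers, y is the direction in which the jaws open and shut (so a half turn about z gives the same grasp; the last joint's range is limited). The gripper opens to 94 mm and grips with 3 to 60 N. Pads are 16 mm wide; open, the fingers measure 119 mm over their backs; the gripper's body (75 mm by 177 mm) begins 78 mm behind the grasp point.
Start: joints at [1.1, 0.3, 1.521, -0, 1.321, -0.067], TCP at [0.216, 0.506, 0.205] pointing down, gripper open.
Joint ranges: [-3.03, 3.03], [-0.79, 2.21], [0.23, 2.52], [-1.04, 4.18], [0, 3.07], [-2.55, 2.55]. Speed limits (rad/s): [2.22, 2.22, 2.57, 3.14, 3.14, 3.14].

INTERFACE

Orientations are given as [roll, pitch, yaw] about the fixed x, y, z axes, in that order (R = Rz(yaw) Ry(pitch) Rx(roll)).
In Python, from station import ctrl, vision, ticket gives the robot as it stands.
- The arm moves only by the tool step_arm, never from a script. Its argument "steps" is a list of rows, each an object of numbers: "x", "y", "z": the shift along the tool's x, y, z in m; "ax", "ay", "az": the turn, a rotation vector about the tool's x, y, z in degrees; "claw": the finger opening in m, from 0 to 0.094. A call has 1 to 5 rows; each row shifts and turns the pose as measured when the row begins, along the tool's axes as they then stand; what a row does not reach is not made up. A row lasts 1/12 s, in which the tool goes at most 41.7 mm and 7.16 degrees, less where a joint would pass 70% of its speed; a pose out of reach is approached as far as the arm can. A call with a gripper value outside its range is refused whole. The fingers move at their own pace and stop on an object; "grip_force" is the grip in N (left out, the last holds). Time passes only in rows, so rows that do not move let the fingers close. It gives the time, the measured TCP pose, the force and the opening at its end, in the units of the state.
- ctrl.get_obs(): the state, without advancing time (a new reading comes with each control period).
- vision.camera(name): name is "side" or "top"; returns (picture, depth): 480x640x3 uint8, red, green, blue; 480x640 float32, m along the optical axis (not along the pixel's ray), 0 where there is no reading.
- vision.camera_params(name): a dict with "fov_y" (degrees; the focal length in pixels is half the picture's height over the tangent of half this angle, whatever the lens; pixels are square), "cx", "cy" (the principal point, pixels), "k1" (the pictures are not rectified: a ray, as slopes to the right and down, at radius r is drawn at 1 + k1 r^2 times it, then the intrinsics apply), "origin" and "attitude" of the camera in the world. Camera axes: x right, y up, looking along -z (the intrinsics and any distortion apply to the point x, -y, -z); pixel columns grow to the right and rows downward; lengths in m; the calibration is good to about 2 mm. A picture is of the moment at which its call begins. camera_params takes no time and is no camera call.
- ticket.hand_in(): hands the job in, once; it reports no verdict.
The state is a dict: "time_s": time; "qpos": joint angles; "joint_vel": joint speeds; "tau": joint torques, N m; "ee_pos": TCP position; "eef_rot": TCP orientation; "force": force on the tool from outside, world axes, zero at the start; "moment": the same for the moment, N m; "grip_width": finger opening in m.
Only numpy, scipy, OpenCV 4.12 (cv2) and the standard library are available. Lean on these libraries where they do the work, as an engineer would, in place of code of your own. Each camera call takes 0.05 s, during which the arm holds its last target.

TASK

The contacts of the coil bay may be live, so run the tank coil home with the yellow insulated push stick and never touch its sled with the gripper: its handle is under the valve stand, so draw it out, lay it down clear on the cork, let go, and take it up again by the black handle, behind the guard. With the stick first press the sled square against the black fence while it is still short of the red line, then feed it along, keeping it pressed against the fence all the way, until it is fully home on the two brass contacts. Then lay the stick down flat on the cork, off the bay, let go, and leave the valves and everything else where they are.

Things in the scene. Friction and masses are not known exactly. Their poses are not given: they have to be found in the camera images.
- bay: coil bay, fixed: aluminium deck 320 x 110 mm, 12 mm thick, with black fence and terminal block and a red line. Origin on the cork; x = feed direction (roughly world -y), y = towards the fence (side away from the robot), z up. Deck x = -165 to 155, y = -55 to 55, top z = 12 mm. A red line crosses the deck at x = 0. The side facing the robot and the -x end are open.
- sled: copper tank coil on white cheeks on a pale wood sled, 0.27-0.44 kg, loose on the deck. 90 (x) x 60 (y) x 28 mm high, 72 with the coil, which stays inside the outline. Origin: centre of underside; x = leading end, y = fence side. At first by the deck's open end, 8 to 15 mm off the fence, skewed up to 0.12 rad. Home: origin at x = 80, y = 5, z = 12 mm of the bay. Friction about 0.6: 2-4 N move it.
- bay_fence (a point): mid-length point of the fence's straight face, at x = -25, y = 35, z = 30 mm of the bay's frame. The face runs along the bay's x from -165 to 115 mm and is 48 mm high above the cork; axes as the bay's.
- bay_contacts (a point): midway between the faces of the two brass contact bars, at x = 125, y = 5, z = 30 mm of the bay's frame; the bars stand at y = -17 and 27 mm, z = 15 to 45 mm. The terminal block behind them is 57 mm high (its posts 79 mm). Axes as the bay's.
- sled_lead (a point): leading corner of the sled on its fence side (45, 30, 14 mm in the sled's frame). Home at x = +125 mm, y = +35 mm of the bay's frame.
- sled_tail (a point): trailing corner of the sled on its fence side (-45, 30, 14 mm in the sled's frame). At y = +35 mm of the bay's frame when the sled is against the fence.
- stick: insulated push stick, 200 mm, 0.16 kg, flat underside. Origin: underside, mid-length; x = to the nose, z up. Black rubber pad x = 90 to 100 mm, 26 wide, 18 high; yellow rod x = -10 to 90, 16 x 16; black guard x = -16 to -10, 44 wide, 34 high; black ribbed handle x = -100 to -16, 24 wide, 22 high. At first it lies on the cork, rod sticking out of the stand's front, handle underneath.
- stand: wooden valve stand, fixed: slotted plank 100 (x) x 360 mm (y) on two end legs 16 mm thick, open beneath up to z = 52 mm, plank top z = 78 mm. Origin on the cork under its centre, x = away from the robot, front edge of the plank at x = -50 mm. Four loose glass valves stand in its slots, tops up to z = 162 mm.
- valve0: glass valve with a black base, 102 mm high, 40 mm across, standing loose in a slot of the stand at y = -126 mm; origin at the centre of its underside, z up. Leave alone.
- valve1: glass valve with a black base, 102 mm high, 40 mm across, standing loose in a slot of the stand at y = -42 mm; origin at the centre of its underside, z up. Leave alone.
- valve2: glass valve with a black base, 90 mm high, 36 mm across, standing loose in a slot of the stand at y = 42 mm; origin at the centre of its underside, z up. Leave alone.
- valve3: glass valve with a black base, 90 mm high, 36 mm across, standing loose in a slot of the stand at y = 126 mm; origin at the centre of its underside, z up. Leave alone.
- coil_plug: brass coil plug standing on end, 32 mm across, 70 mm high; origin under its centre. Leave alone.
- panel_knob: chrome panel knob, 52 mm across, 26 mm high; origin under its centre. Leave alone.
- fuse_holder: red fuse holder standing on end, 34 mm across, 56 mm high; origin under its centre. Leave alone.
- screwdriver: screwdriver lying on the cork along its x, 190 mm long; origin under its middle. Leave alone.
Mind the look-alikes: they are no part of the job. There is more than one size of the stick; the one meant has the size given above. Leave any turquoise look-alike of the sled alone.

How it is judged:
On the way, in this order (a step that is already met when the one before it is completed fails the run):
1. the stick lies still and let go on the cork, the whole of it drawn out from under the valve stand (contact force between the fingers and stick below 0.1 N and linear speed of stick below 0.02 m/s and height (world z) of stick below 0.004 m and contact force between stick and bay below 0.1 N and (x of stick in the frame of stand below -0.16 m or horizontal distance between stick and stand above 0.3 m)), for 0.2 s.
2. the stick is held by its handle, behind the guard, and lifted off the cork (contact force between the fingers and stick above 1 N and x of the grasp point in the frame of stick between -0.105 and -0.016 m and height (world z) of stick above 0.01 m), for 0.2 s.
3. the sled is pressed square against the fence while still short of the red line (y of each of sled_lead, sled_tail in the frame of bay above 0.0325 m and x of sled_lead in the frame of bay below 0.01 m and contact force between the fingers and stick above 1 N), for 0.1 s.
4. the sled is fed fully home on the contacts (x of sled_lead in the frame of bay above 0.122 m and y of each of sled_lead, sled_tail in the frame of bay above 0.032 m), for 0.2 s.
At the end, for the whole second after the job is handed in: The sled stands flat in the bay with its leading corner within 3 mm of the brass contacts and both fence-side corners within 3 mm of the fence; the stick lies flat and still on the cork (underside within 4 mm of it), let go, touching neither the bay nor the sled (all of step 4 and angle between sled's own z axis and vertical below 0.05 rad and linear speed of each of sled, stick below 0.01 m/s and contact force between the fingers and stick below 0.1 N and contact force between stick and sled below 0.1 N and contact force between stick and bay below 0.1 N and height (world z) of stick below 0.004 m and angle between stick's own z axis and vertical below 0.06 rad).
It fails at once if the arm or gripper touches the sled (contact force between any of the arm, the fingers and sled above 0.3 N).
It fails at once if the sled is pushed with the hand in front of the stick's guard (contact force between stick and sled above 0.3 N and contact force between the fingers and stick above 0.5 N and x of the grasp point in the frame of stick above -0.01 m).
It fails at once if past the red line (by 15 mm or more) the sled leaves the fence by more than 4 mm at either end (x of sled_lead in the frame of bay above 0.015 m and y of any of sled_lead, sled_tail in the frame of bay below 0.031 m).
It fails at once if the sled is tipped or lifted (angle between sled's own z axis and vertical above 0.2 rad or height (world z) of sled above 0.025 m).
It fails at once if a valve is knocked (moved 15 mm or tilted 0.25 rad), or another thing on the desk is moved more than 20 mm (distance of any of valve0, valve1, valve2, valve3 from where it was at the start of the episode above 0.015 m or angle between any of valve0, valve1, valve2, valve3's own z axis and vertical above 0.25 rad or distance of any of coil_plug, panel_knob, fuse_holder, screwdriver from where it was at the start of the episode above 0.02 m).
It also fails if it takes over 72 s, if anything falls off the work surface, if the arm or the gripper's body presses on something with over 40 N, if the wrist force passes 120 N, or if a joint passes its speed limit or range.

## Working session

There is one attempt and no reset: what is moved stays moved. The work goes in short steps, Python scripts to look and compute and a tool call to move; the robot and the scene stay as the last step left them, time stands still between calls to the robot, and variables do not carry over. Pictures are saved under pics/ and viewed, and the job is handed in when it is done.

Besides the shell and the picture viewer there is one more tool, called after "Emit:" as name([rows], argument=value, ...), one row to a line, values as JSON. step_arm: Moves the arm, as the interface text tells. Its arguments: {"type":"object","properties":{"steps":{"type":"array"},"grip_force":{"type":"number"}},"required":["steps"]}

```bash
mkdir -p pics; ls; cat > h.py <<'E'
import numpy as np, cv2
from station import ctrl, vision, ticket
E
python3 - <<'E'
from h import *
for n in ("top","side"):
    im,d=vision.camera(n); cv2.imwrite(f"pics/{n}0.png",im[:,:,::-1]); np.save(f"{n}0.npy",d)
    print(n,vision.camera_params(n))
print(ctrl.get_obs())
E
```

```text
pics
top {'fov_y': 48.99449068232951, 'cx': 318.2674009116963, 'cy': 245.69036630270458, 'k1': -0.060781010884015746, 'origin': array([0.33863735, 0.00539947, 1.14931362]), 'attitude': array([ 0.14011603, -0.01186635, -1.56460532])}
side {'fov_y': 50.974615242918965, 'cx': 317.8587344073578, 'cy': 240.34081558642131, 'k1': -0.07565025364701779, 'origin': array([0.25070044, 0.8544555 , 0.87779849]), 'attitude': array([ 0.8242911 ,  0.01585214, -2.86530538])}
{'time_s': 0.1, 'qpos': array([ 1.10039368e+00,  3.00400460e-01,  1.52152822e+00, -2.18641811e-05,
        1.32071163e+00, -6.65923359e-02]), 'joint_vel': array([-0.00012482, -0.00145345, -0.00114347, -0.00312762,  0.00061966,
        0.00195333]), 'tau': array([ 4.15608783e-04, -5.32637930e+01, -3.53290558e+01,  7.09220278e-02,
        2.35044770e-02, -1.78580291e-05]), 'ee_pos': array([0.21600235, 0.50554465, 0.20494744]), 'eef_rot': array([-3.14054591e+00, -4.85831087e-05,  2.73778774e+00]), 'force': array([ 0.78997536,  1.04839575, -0.77127193]), 'moment': array([-0.00252585, -0.00491384, -0.01441336]), 'grip_width': 0.0944983716224949}
```

View pics/top0.png

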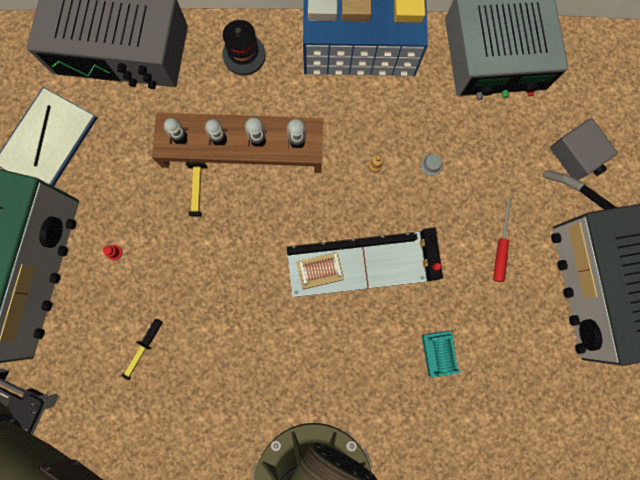

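View pics/side0.png

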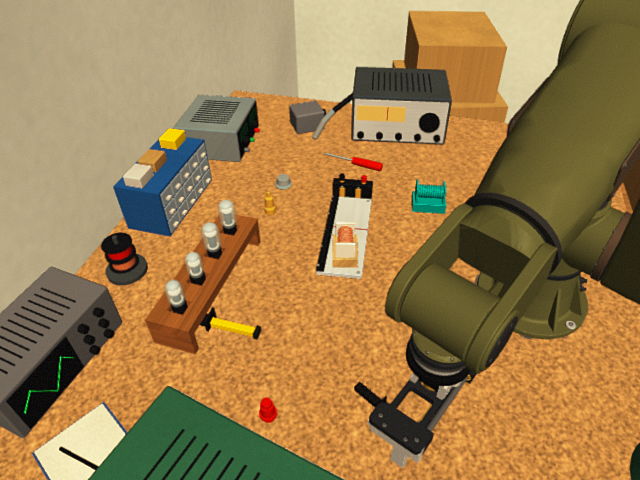

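The top view shows the bay at about (365,265), with the sled at (320,270) at its open end. There are two sticks. The one at (195,190) has its rod sticking out of the stand and its handle underneath. The other, at (142,348), is shorter and lies free. The stick under the stand fits the description. Next I'll enlarge and measure.

```bash
cat >> h.py <<'E'
from scipy.spatial.transform import Rotation as R
def cam(n):
    p=vision.camera_params(n); f=240/np.tan(np.radians(p['fov_y'])/2)
    return p,f,R.from_euler('xyz',p['attitude']).as_matrix()
def ray(n,u,v):
    p,f,M=cam(n); a=np.array([(u-p['cx'])/f,(v-p['cy'])/f]); s=a.copy()
    for _ in range(20): s=a/(1+p['k1']*(s@s))
    return p['origin'],M@np.array([s[0],-s[1],-1.0])
def atz(n,u,v,z):
    o,d=ray(n,u,v); return o+d*(z-o[2])/d[2]
def proj(n,P):
    p,f,M=cam(n); q=M.T@(np.asarray(P)-p['origin']); s=np.array([q[0],-q[1]])/-q[2]
    s=s*(1+p['k1']*(s@s)); return s*f+[p['cx'],p['cy']]
def dep(n,u,v,D):
    o,d=ray(n,u,v); return o+d*D[int(round(v)),int(round(u))]
def crop(im,x0,y0,w,h,k,name):
    c=cv2.resize(im[y0:y0+h,x0:x0+w,::-1],None,fx=k,fy=k,interpolation=cv2.INTER_CUBIC)
    for i in range(0,w,10): cv2.putText(c,str(x0+i),(i*k,8),0,.3,(255,0,255),1) ; cv2.line(c,(i*k,9),(i*k,13),(255,0,255),1)
    for i in range(10,h,10): cv2.putText(c,str(y0+i),(0,i*k+3),0,.3,(255,0,255),1)
    cv2.imwrite(f"pics/{name}.png",c)
E
python3 - <<'E'
from h import *
im=cv2.imread("pics/top0.png")[:,:,::-1]
crop(im,280,220,170,85,4,"bay0"); crop(im,145,105,185,115,4,"st0"); crop(im,110,310,60,75,6,"dec0")
E
```

```text
(no output)
```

View pics/bay0.png

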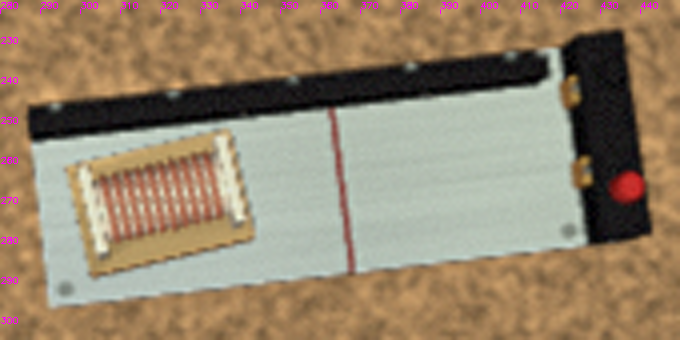

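View pics/st0.png

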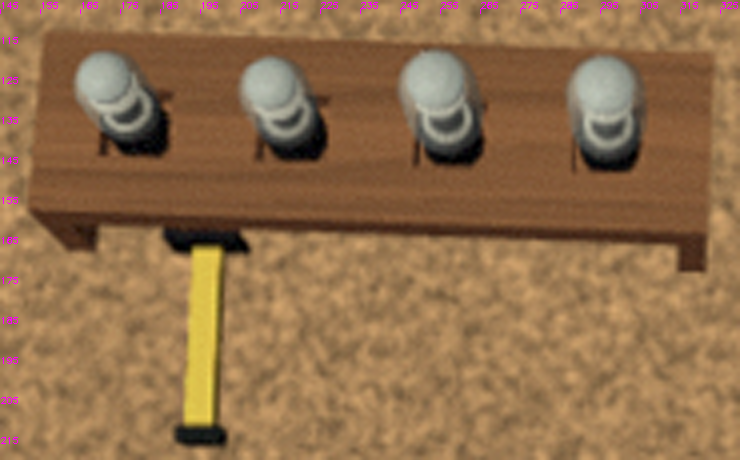

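View pics/dec0.png

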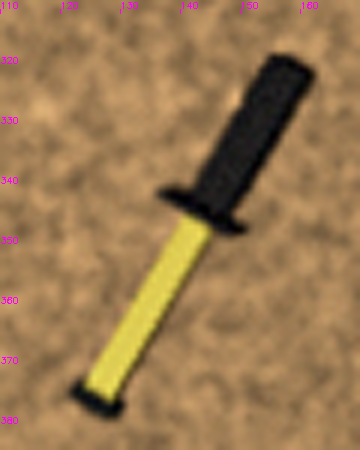

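```bash
cat > m.py <<'E'
from h import *
def c(x,y,x0,y0,k): return (x-.5*k+.5)/k+x0, (y-.5*k+.5)/k+y0
# bay fit
from scipy.optimize import least_squares
obs=[((-165,-55),(50,306)),((0,-55),(351,273)),((0,35),(331,108)),((-165,35),(31,140))]
A=np.array([o[0] for o in obs])/1e3
B=np.array([atz("top",*c(*o[1],280,220,4),.012)[:2] for o in obs])
def T(p,A): 
    cs,sn=np.cos(p[2]),np.sin(p[2]); return A@np.array([[cs,sn],[-sn,cs]])+p[:2]
r=least_squares(lambda p:(T(p,A)-B).ravel(),[.35,0,-1.57]); print("bay",r.x,np.round(r.fun*1e3,1))
bay=r.x
# sled top plate corners z=.040 order lead-fence, tail-fence, tail-near, lead-near
ob=[((45,30),(227,130)),((-45,30),(67,168)),((-45,-30),(92,276)),((45,-30),(255,238))]
A=np.array([o[0] for o in ob])/1e3
B=np.array([atz("top",*c(*o[1],280,220,4),.040)[:2] for o in ob])
r=least_squares(lambda p:(T(p,A)-B).ravel(),[.35,0,-1.57]); print("sled",r.x,np.round(r.fun*1e3,1))
cs,sn=np.cos(bay[2]),np.sin(bay[2])
print("sled in bay",(T(r.x,A)-bay[:2])@np.array([[cs,-sn],[sn,cs]])*1e3)
# stick
j=atz("top",*c(200,427,145,105,4),.016); g=atz("top",*c(207,247,145,105,4),.016)
n=atz("top",*c(200,444,145,105,4),.005); print("stick rod",j,g,n,np.hypot(*(j-g)[:2]))
for q in [(35,210),(705,234)]: print("stand front z.078",atz("top",*c(*q,145,105,4),.078))
D=np.load("top0.npy"); 
for q in [(200,350),(250,200),(30,180)]: print(dep("top",*c(*q,145,105,4),D))
a=atz("top",*c(275,57,110,310,6),.022);b=atz("top",*c(100,410,110,310,6),.009);print("decoy len",np.hypot(*(a-b)[:2]))
E
python3 m.py
```

```text
bay [ 0.46297709 -0.10797366 -1.45429175] [ 0.1  1.   0.4 -0.6 -0.1 -0.5 -0.4  0. ]
sled [ 0.44262767 -0.01017144 -1.32965718] [ 0.8 -1.4  0.3  1.3 -1.   0.8 -0.1 -0.8]
sled in bay [[ -58.58307899   26.51852344]
 [-147.88496344   15.33043004]
 [-140.42623451  -44.20415959]
 [ -51.12435006  -33.01606619]]
stick rod [0.57250839 0.2648362  0.016     ] [0.67463179 0.26522432 0.016     ] [0.56518657 0.26696341 0.005     ] 0.10212413814386295
stand front z.078 [0.67606437 0.34321542 0.078     ]
stand front z.078 [ 0.66530633 -0.01077864  0.078     ]
[0.61608749 0.266865   0.0149784 ]
[0.68169728 0.2291328  0.07902982]
[0.69252481 0.3468035  0.07806095]
decoy len 0.13934661798825176
```

The decoy measures about 140 mm, so the 200 mm stick is the one under the stand: its rod measures 102 mm where 100 is expected. The sled in the bay frame is 8.5 mm (leading corner) and 20 mm (trailing corner) off the fence, with 0.125 rad of skew, which matches the description. Next: a planner helper that prints rows for me to write into the moves.

```bash
cat >> h.py <<'E'
def plan(tx,ty,tz,yaw,n=None,vmax=.035,dmax=7.0):
    o=ctrl.get_obs(); p=np.array(o['ee_pos']); y=o['eef_rot'][2]
    tilt=np.degrees(np.arccos(np.clip(-R.from_euler('xyz',o['eef_rot']).as_matrix()[2,2],-1,1)))
    dy=(yaw-y+np.pi)%(2*np.pi)-np.pi; d=np.array([tx,ty,tz])-p
    m=max(1,int(np.ceil(np.linalg.norm(d)/vmax)),int(np.ceil(abs(np.degrees(dy))/dmax)))
    n=n or m
    print("t",round(o['time_s'],2),"at",np.round(p,4),"yaw",round(y,4),"tilt",round(tilt,2),"F",np.round(o['force'],1),"w",round(o['grip_width'],4),"rows",n)
    for i in range(n):
        a=y+dy*i/n; s=d/n
        print([round(float(v),4) for v in (s[0]*np.cos(a)+s[1]*np.sin(a), s[0]*np.sin(a)-s[1]*np.cos(a), -s[2])],"az",round(float(-np.degrees(dy)/n),2))
E
python3 -c "
from h import *
plan(.605,.2655,.13,0)
for q in [(113,258),(376,168)]: print(atz('top',*q,0))
o=ctrl.get_obs();print(o['qpos'][0]-o['qpos'][5]+np.pi/2)"
```

```text
t 0.1 at [0.216  0.5055 0.2049] yaw 2.7378 tilt 0.06 F [ 0.8  1.  -0.8] w 0.0945 rows 23
[-0.0197, -0.003, 0.0033] az 6.82
[-0.0199, -0.0006, 0.0033] az 6.82
[-0.0198, 0.0018, 0.0033] az 6.82
[-0.0194, 0.0041, 0.0033] az 6.82
[-0.0188, 0.0064, 0.0033] az 6.82
[-0.0179, 0.0086, 0.0033] az 6.82
[-0.0168, 0.0106, 0.0033] az 6.82
[-0.0154, 0.0126, 0.0033] az 6.82
[-0.0138, 0.0143, 0.0033] az 6.82
[-0.012, 0.0158, 0.0033] az 6.82
[-0.01, 0.0172, 0.0033] az 6.82
[-0.0079, 0.0182, 0.0033] az 6.82
[-0.0057, 0.019, 0.0033] az 6.82
[-0.0034, 0.0196, 0.0033] az 6.82
[-0.0011, 0.0198, 0.0033] az 6.82
[0.0013, 0.0198, 0.0033] az 6.82
[0.0036, 0.0195, 0.0033] az 6.82
[0.0059, 0.019, 0.0033] az 6.82
[0.0082, 0.0181, 0.0033] az 6.82
[0.0102, 0.017, 0.0033] az 6.82
[0.0122, 0.0157, 0.0033] az 6.82
[0.014, 0.0141, 0.0033] az 6.82
[0.0156, 0.0124, 0.0033] az 6.82
[0.46982913 0.44566206 0.        ]
[ 0.67904928 -0.13653086  0.        ]
2.7377823394515097
```

Emit:
step_arm([
  {"x": -0.02,"y": -0.003,"az": 7},
  {"x": -0.02,"y": -0.001,"az": 7},
  {"x": -0.02,"y": 0.002,"az": 7},
  {"x": -0.019,"y": 0.004,"az": 7},
  {"x": -0.019,"y": 0.006,"az": 7},
])

```text
validation failed for argument at $.st...
```

Emit:
step_arm([
  {"x": -0.018,"y": 0.009,"az": 7},
  {"x": -0.017,"y": 0.011,"az": 7},
  {"x": -0.015,"y": 0.013,"az": 7},
  {"x": -0.014,"y": 0.014,"az": 7},
  {"x": -0.012,"y": 0.016,"az": 7},
])

```text
validation failed for argument at $.st...
```

Emit:
step_arm([
  {"x": -0.01,"y": 0.017,"az": 7},
  {"x": -0.008,"y": 0.018,"az": 7},
  {"x": -0.006,"y": 0.019,"az": 7},
  {"x": -0.003,"y": 0.02,"az": 7},
  {"x": -0.001,"y": 0.02,"az": 7},
])

```text
validation failed for argument at $.st...
```

```bash
python3 -c "
from h import *
plan(.605,.2655,.13,0)"
```

```text
t 0.1 at [0.216  0.5055 0.2049] yaw 2.7378 tilt 0.06 F [ 0.8  1.  -0.8] w 0.0945 rows 23
[-0.0197, -0.003, 0.0033] az 6.82
[-0.0199, -0.0006, 0.0033] az 6.82
[-0.0198, 0.0018, 0.0033] az 6.82
[-0.0194, 0.0041, 0.0033] az 6.82
[-0.0188, 0.0064, 0.0033] az 6.82
[-0.0179, 0.0086, 0.0033] az 6.82
[-0.0168, 0.0106, 0.0033] az 6.82
[-0.0154, 0.0126, 0.0033] az 6.82
[-0.0138, 0.0143, 0.0033] az 6.82
[-0.012, 0.0158, 0.0033] az 6.82
[-0.01, 0.0172, 0.0033] az 6.82
[-0.0079, 0.0182, 0.0033] az 6.82
[-0.0057, 0.019, 0.0033] az 6.82
[-0.0034, 0.0196, 0.0033] az 6.82
[-0.0011, 0.0198, 0.0033] az 6.82
[0.0013, 0.0198, 0.0033] az 6.82
[0.0036, 0.0195, 0.0033] az 6.82
[0.0059, 0.019, 0.0033] az 6.82
[0.0082, 0.0181, 0.0033] az 6.82
[0.0102, 0.017, 0.0033] az 6.82
[0.0122, 0.0157, 0.0033] az 6.82
[0.014, 0.0141, 0.0033] az 6.82
[0.0156, 0.0124, 0.0033] az 6.82
```

The call was refused and nothing moved. Perhaps every key is required in each row, so I'll try one full row.

Emit:
step_arm([
  {"x": -0.02,"y": -0.003,"z": 0,"ax": 0,"ay": 0,"az": 7,"claw": 0.094},
])

```text
time_s: 0.18
ee_pos: [0.2316, 0.4957, 0.2046]
eef_rot: [-3.14, -0.0, 2.62]
force: [1.0, 0.3, -0.2]
grip_width: 0.0943
```

Emit:
step_arm([
  {"x": -0.02,"y": -0.001,"z": 0,"ax": 0,"ay": 0,"az": 7,"claw": 0.094},
  {"x": -0.02,"y": 0.002,"z": 0,"ax": 0,"ay": 0,"az": 7,"claw": 0.094},
  {"x": -0.019,"y": 0.004,"z": 0,"ax": 0,"ay": 0,"az": 7,"claw": 0.094},
  {"x": -0.019,"y": 0.006,"z": 0,"ax": 0,"ay": 0,"az": 7,"claw": 0.094},
  {"x": -0.018,"y": 0.009,"z": 0,"ax": 0,"ay": 0,"az": 7,"claw": 0.094},
])

```text
time_s: 0.6
ee_pos: [0.3174, 0.4395, 0.2028]
eef_rot: [-3.137, 0.002, 1.992]
force: [0.0, 0.4, 0.4]
grip_width: 0.0943
```

Emit:
step_arm([
  {"x": -0.017,"y": 0.011,"z": 0,"ax": 0,"ay": 0,"az": 7,"claw": 0.094},
  {"x": -0.015,"y": 0.013,"z": 0,"ax": 0,"ay": 0,"az": 7,"claw": 0.094},
  {"x": -0.014,"y": 0.014,"z": 0,"ax": 0,"ay": 0,"az": 7,"claw": 0.094},
  {"x": -0.012,"y": 0.016,"z": 0,"ax": 0,"ay": 0,"az": 7,"claw": 0.094},
  {"x": -0.01,"y": 0.017,"z": 0,"ax": 0,"ay": 0,"az": 7,"claw": 0.094},
])

```text
time_s: 1.02
ee_pos: [0.4034, 0.3802, 0.2011]
eef_rot: [-3.137, 0.007, 1.367]
force: [-0.3, -0.1, -1.0]
grip_width: 0.0943
```

Emit:
step_arm([
  {"x": -0.008,"y": 0.018,"z": 0,"ax": 0,"ay": 0,"az": 7,"claw": 0.094},
  {"x": -0.006,"y": 0.019,"z": 0,"ax": 0,"ay": 0,"az": 7,"claw": 0.094},
  {"x": -0.003,"y": 0.02,"z": 0,"ax": 0,"ay": 0,"az": 7,"claw": 0.094},
  {"x": -0.001,"y": 0.02,"z": 0,"ax": 0,"ay": 0,"az": 7,"claw": 0.094},
  {"x": 0.001,"y": 0.02,"z": 0,"ax": 0,"ay": 0,"az": 7,"claw": 0.094},
])

```text
time_s: 1.43
ee_pos: [0.4875, 0.3175, 0.1992]
eef_rot: [3.141, 0.012, 0.742]
force: [-0.8, -0.1, 0.5]
grip_width: 0.094
```

```bash
python3 -c "
from h import *
plan(.605,.2655,.10,0)"
```

```text
t 1.43 at [0.4875 0.3175 0.1992] yaw 0.7415 tilt 0.67 F [-0.8 -0.1  0.5] w 0.094 rows 7
[0.0074, 0.0168, 0.0142] az 6.07
[0.0091, 0.0159, 0.0142] az 6.07
[0.0107, 0.0149, 0.0142] az 6.07
[0.0122, 0.0137, 0.0142] az 6.07
[0.0136, 0.0123, 0.0142] az 6.07
[0.0148, 0.0108, 0.0142] az 6.07
[0.0159, 0.0092, 0.0142] az 6.07
```

Emit:
step_arm([
  {"x": 0.0075,"y": 0.017,"z": 0.014,"ax": 0,"ay": 0,"az": 6.2,"claw": 0.094},
  {"x": 0.009,"y": 0.016,"z": 0.014,"ax": 0,"ay": 0,"az": 6.2,"claw": 0.094},
  {"x": 0.0107,"y": 0.015,"z": 0.014,"ax": 0,"ay": 0,"az": 6.2,"claw": 0.094},
  {"x": 0.0122,"y": 0.0137,"z": 0.014,"ax": 0,"ay": 0,"az": 6.2,"claw": 0.094},
  {"x": 0.0136,"y": 0.0123,"z": 0.014,"ax": 0,"ay": 0,"az": 6.2,"claw": 0.094},
])

```text
time_s: 1.85
ee_pos: [0.5752, 0.2751, 0.1281]
eef_rot: [3.136, 0.007, 0.17]
force: [0.3, 0.2, 0.4]
grip_width: 0.0936
```

```bash
cat >> h.py <<'E'
def tiltfix(yaw):
    o=ctrl.get_obs(); C=R.from_euler('xyz',o['eef_rot']); T=R.from_euler('xyz',[np.pi,0,yaw])
    print("fix ax ay az deg",np.round(np.degrees((C.inv()*T).as_rotvec()),2))
E
python3 -c "
from h import *
plan(.605,.2655,.10,0);tiltfix(0)"
```

```text
t 1.85 at [0.5752 0.2751 0.1281] yaw 0.1704 tilt 0.5 F [0.3 0.2 0.4] w 0.0936 rows 2
[0.0139, 0.0072, 0.0141] az 4.88
[0.0144, 0.006, 0.0141] az 4.88
fix ax ay az deg [0.35 0.36 9.76]
```

Emit:
step_arm([
  {"x": 0.014,"y": 0.007,"z": 0.014,"ax": 0.2,"ay": 0.2,"az": 5,"claw": 0.094},
  {"x": 0.0145,"y": 0.006,"z": 0.014,"ax": 0.2,"ay": 0.2,"az": 5,"claw": 0.094},
  {"x": 0,"y": 0,"z": 0.02,"ax": 0,"ay": 0,"az": 0,"claw": 0.094},
  {"x": 0,"y": 0,"z": 0.02,"ax": 0,"ay": 0,"az": 0,"claw": 0.094},
])

```text
time_s: 2.18
ee_pos: [0.609, 0.2622, 0.0558]
eef_rot: [-3.141, -0.001, -0.025]
force: [0.8, -0.5, 0.2]
grip_width: 0.0938
```

```bash
python3 -c "
from h import *
plan(.605,.2655,.004,0);tiltfix(0)
im,d=vision.camera('top'); crop(im,145,105,185,115,4,'a1')
im,d=vision.camera('side'); crop(im,130,200,200,150,4,'a2')"
```

```text
t 2.18 at [0.609  0.2622 0.0558] yaw -0.0249 tilt 0.05 F [ 0.8 -0.5  0.2] w 0.0938 rows 2
[-0.002, -0.0016, 0.0259] az -0.71
[-0.002, -0.0016, 0.0259] az -0.71
fix ax ay az deg [-0.04 -0.03 -1.43]
```

View pics/a1.png

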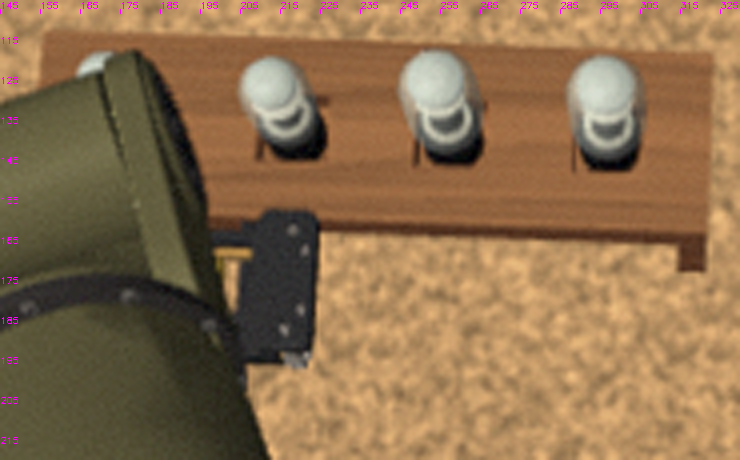

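View pics/a2.png

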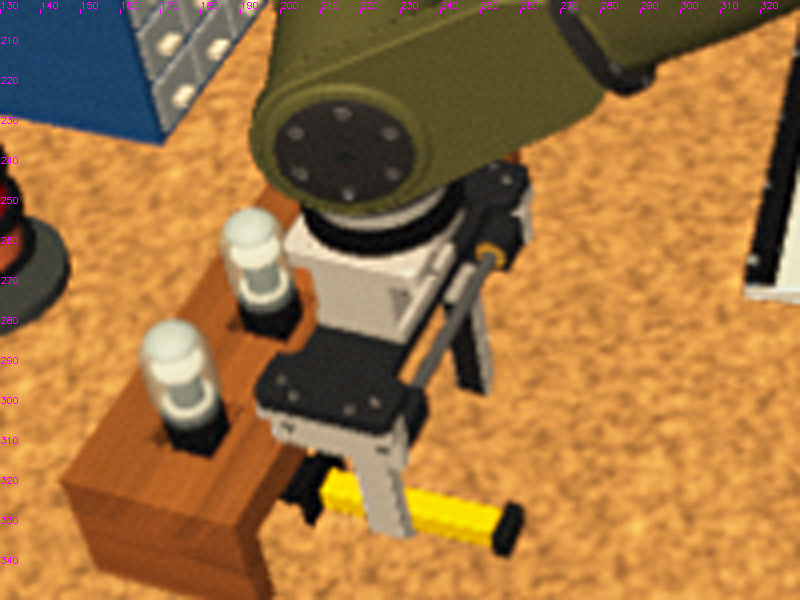

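Fingers straddle the rod, with the stick between them at about (220,325) in the side view, and the valves are clear. I'll descend at x≈0.597 and close.

Emit:
step_arm([
  {"x": -0.006,"y": -0.0016,"z": 0.026,"ax": 0,"ay": 0,"az": -0.7,"claw": 0.094},
  {"x": -0.006,"y": -0.0016,"z": 0.02,"ax": 0,"ay": 0,"az": -0.7,"claw": 0.094},
  {"x": 0,"y": 0,"z": 0.004,"ax": 0,"ay": 0,"az": 0,"claw": 0.06},
])

```text
time_s: 2.53
ee_pos: [0.596, 0.266, 0.0058]
eef_rot: [-3.142, 0.001, 0.002]
force: [-1.1, -0.0, -0.5]
grip_width: 0.0899
```

```bash
python3 -c "
from h import *
plan(.597,.2655,.004,0);tiltfix(0)"
```

```text
t 2.53 at [0.596  0.266  0.0058] yaw 0.0023 tilt 0.07 F [-1.1 -0.  -0.5] w 0.0899 rows 1
[0.001, 0.0005, 0.0018] az 0.13
fix ax ay az deg [-0.    0.07  0.13]
```

Emit:
step_arm([
  {"x": 0,"y": 0,"z": 0.0015,"ax": 0,"ay": 0,"az": 0,"claw": 0.0},
  {"x": 0,"y": 0,"z": 0,"ax": 0,"ay": 0,"az": 0,"claw": 0.0},
  {"x": 0,"y": 0,"z": 0,"ax": 0,"ay": 0,"az": 0,"claw": 0.0},
  {"x": 0,"y": 0,"z": 0,"ax": 0,"ay": 0,"az": 0,"claw": 0.0},
  {"x": 0,"y": 0,"z": 0,"ax": 0,"ay": 0,"az": 0,"claw": 0.0},
], grip_force=15)

```text
time_s: 2.95
ee_pos: [0.5984, 0.267, 0.0099]
eef_rot: [-3.14, -0.004, 0.002]
force: [-0.6, -0.3, 0.4]
grip_width: 0.0576
```

Emit:
step_arm([
  {"x": 0,"y": 0,"z": 0,"ax": 0,"ay": 0,"az": 0,"claw": 0.0},
  {"x": 0,"y": 0,"z": 0,"ax": 0,"ay": 0,"az": 0,"claw": 0.0},
  {"x": 0,"y": 0,"z": 0,"ax": 0,"ay": 0,"az": 0,"claw": 0.0},
  {"x": 0,"y": 0,"z": 0,"ax": 0,"ay": 0,"az": 0,"claw": 0.0},
])

```text
time_s: 3.28
ee_pos: [0.5995, 0.2672, 0.0121]
eef_rot: [-3.139, -0.007, 0.002]
force: [-0.7, -0.6, 0.7]
grip_width: 0.0309
```

Zero rows drift slightly upward, so I'll push back down while it closes.

Emit:
step_arm([
  {"x": -0.001,"y": 0.0005,"z": 0.0055,"ax": 0,"ay": 0.4,"az": 0,"claw": 0.0},
  {"x": -0.0005,"y": 0.0005,"z": 0.003,"ax": 0,"ay": 0,"az": 0,"claw": 0.0},
  {"x": 0,"y": 0,"z": 0.0005,"ax": 0,"ay": 0,"az": 0,"claw": 0.0},
  {"x": 0,"y": 0,"z": 0.0005,"ax": 0,"ay": 0,"az": 0,"claw": 0.0},
  {"x": 0,"y": 0,"z": 0.0005,"ax": 0,"ay": 0,"az": 0,"claw": 0.0},
])

```text
time_s: 3.7
ee_pos: [0.5984, 0.2662, 0.0032]
eef_rot: [-3.138, -0.016, 0.002]
force: [-4.5, -2.2, 8.7]
grip_width: 0.0158
```

Emit:
step_arm([
  {"x": -0.005,"y": 0,"z": -0.004,"ax": 0,"ay": -0.9,"az": 0,"claw": 0.0},
  {"x": -0.02,"y": 0,"z": -0.002,"ax": 0,"ay": 0,"az": 0,"claw": 0.0},
  {"x": -0.025,"y": 0,"z": 0,"ax": 0,"ay": 0,"az": 0,"claw": 0.0},
  {"x": -0.025,"y": 0,"z": 0,"ax": 0,"ay": 0,"az": 0,"claw": 0.0},
], grip_force=25)

```text
time_s: 4.03
ee_pos: [0.5225, 0.2649, 0.008]
eef_rot: [-3.139, 0.003, -0.001]
force: [0.6, 0.3, -1.6]
grip_width: 0.0158
```

```bash
python3 -c "
from h import *
plan(.44,.2655,.009,0);tiltfix(0)
im,d=vision.camera('side'); crop(im,130,200,200,150,4,'a3')"
```

```text
t 4.03 at [0.5225 0.2649 0.008 ] yaw -0.0008 tilt 0.24 F [ 0.6  0.3 -1.6] w 0.0158 rows 3
[-0.0275, -0.0002, -0.0003] az -0.02
[-0.0275, -0.0002, -0.0003] az -0.02
[-0.0275, -0.0002, -0.0003] az -0.02
fix ax ay az deg [-0.17  0.16 -0.05]
```

View pics/a3.png

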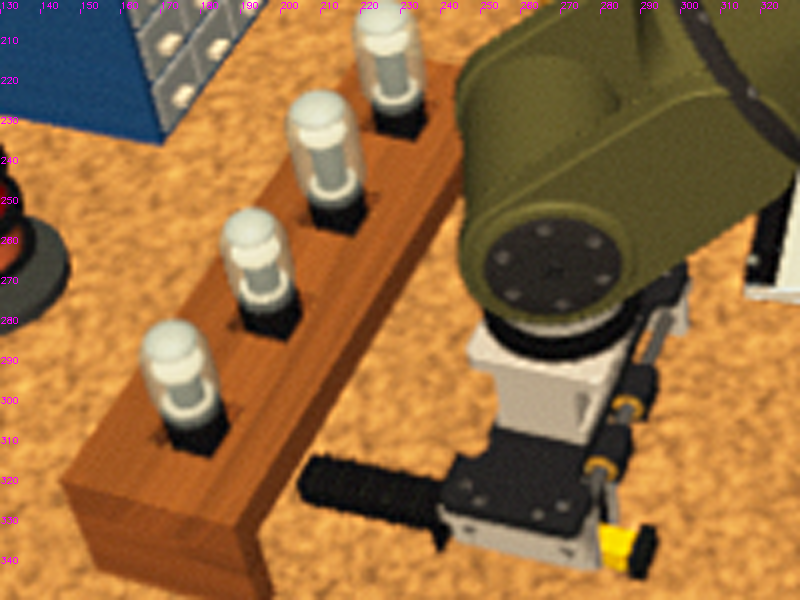

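Emit:
step_arm([
  {"x": -0.027,"y": 0,"z": 0,"ax": -0.1,"ay": 0.1,"az": 0,"claw": 0.0},
  {"x": -0.027,"y": 0,"z": 0,"ax": 0,"ay": 0,"az": 0,"claw": 0.0},
  {"x": -0.022,"y": 0,"z": 0,"ax": 0,"ay": 0,"az": 0,"claw": 0.0},
  {"x": -0.002,"y": 0,"z": 0.001,"ax": 0,"ay": 0,"az": 0,"claw": 0.0},
])

```text
time_s: 4.42
ee_pos: [0.434, 0.2639, 0.0058]
eef_rot: [3.14, 0.009, 0.0]
force: [0.6, 0.6, 0.8]
grip_width: 0.0154
```

```bash
python3 -c "
from h import *
plan(.44,.2655,.0045,0);tiltfix(0)"
```

```text
t 4.42 at [0.434  0.2639 0.0058] yaw 0.0005 tilt 0.51 F [0.6 0.6 0.8] w 0.0154 rows 1
[0.006, -0.0016, 0.0013] az 0.03
fix ax ay az deg [0.07 0.51 0.03]
```

Emit:
step_arm([
  {"x": 0,"y": 0,"z": 0.002,"ax": 0,"ay": 0.5,"az": 0,"claw": 0.0},
  {"x": 0,"y": 0,"z": 0.001,"ax": 0,"ay": 0,"az": 0,"claw": 0.03},
  {"x": 0,"y": 0,"z": 0,"ax": 0,"ay": 0,"az": 0,"claw": 0.094},
  {"x": 0,"y": 0,"z": 0,"ax": 0,"ay": 0,"az": 0,"claw": 0.094},
  {"x": 0,"y": 0,"z": 0,"ax": 0,"ay": 0,"az": 0,"claw": 0.094},
])

```text
time_s: 4.83
ee_pos: [0.4358, 0.2642, 0.0027]
eef_rot: [3.141, -0.001, 0.0]
force: [-0.9, -0.3, 0.8]
grip_width: 0.0389
```

Emit:
step_arm([
  {"x": 0,"y": 0,"z": -0.001,"ax": 0,"ay": 0,"az": 0,"claw": 0.094},
  {"x": 0,"y": 0,"z": 0,"ax": 0,"ay": 0,"az": 0,"claw": 0.094},
  {"x": 0,"y": 0,"z": 0,"ax": 0,"ay": 0,"az": 0,"claw": 0.094},
  {"x": 0,"y": 0,"z": 0,"ax": 0,"ay": 0,"az": 0,"claw": 0.094},
  {"x": 0,"y": 0,"z": 0,"ax": 0,"ay": 0,"az": 0,"claw": 0.094},
])

```text
time_s: 5.25
ee_pos: [0.437, 0.2639, 0.0037]
eef_rot: [3.141, -0.001, -0.001]
force: [-1.0, 0.3, -0.0]
grip_width: 0.0723
```

```bash
python3 -c "
from h import *
plan(.54,.2655,.01,0);tiltfix(0)
im,d=vision.camera('side'); crop(im,180,230,180,150,4,'a4')
im,d=vision.camera('top'); crop(im,130,140,180,150,4,'a5')"
```

```text
t 5.25 at [0.437  0.2639 0.0037] yaw -0.0008 tilt 0.08 F [-1.   0.3 -0. ] w 0.0723 rows 3
[0.0343, -0.0005, -0.0021] az -0.01
[0.0343, -0.0005, -0.0021] az -0.01
[0.0343, -0.0005, -0.0021] az -0.01
fix ax ay az deg [ 0.05 -0.07 -0.04]
```

View pics/a4.png

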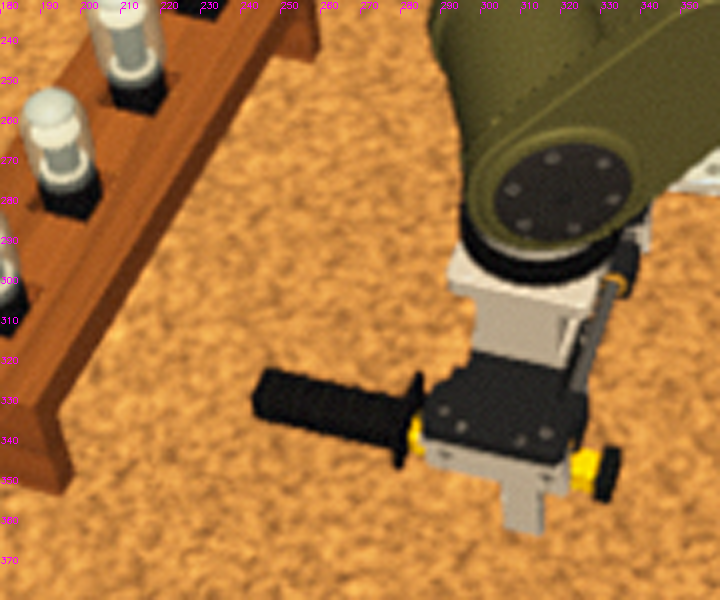

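View pics/a5.png

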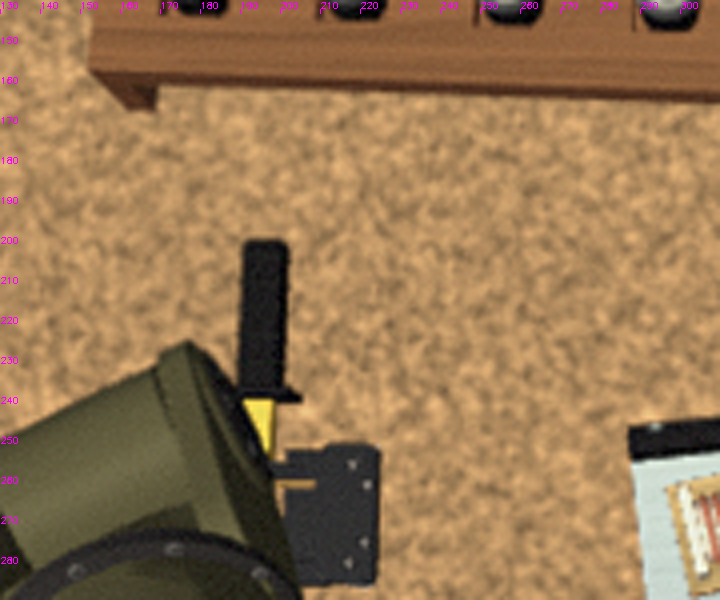

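The stick is fully out on the cork: handle end at (196,200), guard at about (196,237).

```bash
python3 -c "
from h import *
c=lambda x,y:((x-1.5)/4+130,(y-1.5)/4+140)
print(atz('top',*c(266,241),.022),atz('top',*c(262,386),.022), atz('top',*c(257,400),.016))
"
```

```text
[0.5969791  0.26122112 0.022     ] [0.51657158 0.26017495 0.022     ] [0.50978163 0.2639612  0.016     ]
```

Emit:
step_arm([
  {"x": 0.005,"y": 0,"z": 0,"ax": 0,"ay": 0,"az": 0,"claw": 0.094},
  {"x": 0.03,"y": 0,"z": 0,"ax": 0,"ay": 0,"az": 0,"claw": 0.094},
  {"x": 0.032,"y": 0.001,"z": 0,"ax": 0,"ay": 0,"az": 0,"claw": 0.094},
  {"x": 0.028,"y": 0.001,"z": 0,"ax": 0,"ay": 0,"az": 0,"claw": 0.06},
  {"x": 0,"y": 0,"z": 0,"ax": 0,"ay": 0,"az": 0,"claw": 0.03},
])

```text
time_s: 5.77
ee_pos: [0.5359, 0.262, 0.0041]
eef_rot: [3.141, -0.001, 0.002]
force: [-0.6, -0.4, 0.6]
grip_width: 0.084
```

```bash
python3 -c "
from h import *
plan(.534,.2625,.0025,0);tiltfix(0)"
```

```text
t 5.77 at [0.5359 0.262  0.0041] yaw 0.0017 tilt 0.1 F [-0.6 -0.4  0.6] w 0.084 rows 1
[-0.0019, -0.0005, 0.0016] az 0.1
fix ax ay az deg [ 0.05 -0.08  0.1 ]
```

Emit:
step_arm([
  {"x": -0.002,"y": 0,"z": 0.001,"ax": 0,"ay": 0,"az": 0,"claw": 0.0},
  {"x": 0,"y": 0,"z": 0.0008,"ax": 0,"ay": 0,"az": 0,"claw": 0.0},
  {"x": 0,"y": 0,"z": 0.0006,"ax": 0,"ay": 0,"az": 0,"claw": 0.0},
  {"x": 0,"y": 0,"z": 0.0006,"ax": 0,"ay": 0,"az": 0,"claw": 0.0},
  {"x": 0,"y": 0,"z": 0.0006,"ax": 0,"ay": 0,"az": 0,"claw": 0.0},
], grip_force=50)

```text
time_s: 6.18
ee_pos: [0.5334, 0.2623, 0.0003]
eef_rot: [3.141, -0.002, 0.001]
force: [-0.2, 0.2, 6.6]
grip_width: 0.0506
```

Emit:
step_arm([
  {"x": 0,"y": 0,"z": 0.0006,"ax": 0,"ay": 0,"az": 0,"claw": 0.0},
  {"x": 0,"y": 0,"z": 0.0006,"ax": 0,"ay": 0,"az": 0,"claw": 0.0},
  {"x": 0,"y": 0,"z": 0.0006,"ax": 0,"ay": 0,"az": 0,"claw": 0.0},
  {"x": 0,"y": 0,"z": 0.0006,"ax": 0,"ay": 0,"az": 0,"claw": 0.0},
  {"x": 0,"y": 0,"z": 0.0006,"ax": 0,"ay": 0,"az": 0,"claw": 0.0},
])

```text
time_s: 6.6
ee_pos: [0.5332, 0.2633, 0.0003]
eef_rot: [-3.141, -0.006, 0.004]
force: [0.1, -2.2, 5.5]
grip_width: 0.0233
```

Emit:
step_arm([
  {"x": 0,"y": 0,"z": -0.01,"ax": 0,"ay": -0.3,"az": 0,"claw": 0.0},
  {"x": 0,"y": 0,"z": -0.025,"ax": 0,"ay": 0,"az": 0,"claw": 0.0},
  {"x": 0,"y": 0,"z": -0.03,"ax": 0,"ay": 0,"az": 0,"claw": 0.0},
  {"x": 0,"y": 0,"z": -0.03,"ax": 0,"ay": 0,"az": 0,"claw": 0.0},
  {"x": 0,"y": 0,"z": -0.02,"ax": 0,"ay": 0,"az": 0,"claw": 0.0},
])

```text
time_s: 7.02
ee_pos: [0.5281, 0.2622, 0.1156]
eef_rot: [3.137, 0.013, 0.005]
force: [0.6, 0.6, -1.0]
grip_width: 0.024
```

```bash
python3 -c "
from h import *
tiltfix(0);plan(.306,.088,.115,2.211)
im,d=vision.camera('side'); cv2.imwrite('pics/b0.png',im[:,:,::-1])"
```

```text
fix ax ay az deg [0.26 0.72 0.31]
t 7.02 at [0.5281 0.2622 0.1156] yaw 0.0055 tilt 0.77 F [ 0.6  0.6 -1. ] w 0.024 rows 19
[-0.0117, 0.0091, 0.0] az -6.65
[-0.0127, 0.0077, 0.0] az -6.65
[-0.0135, 0.0062, 0.0] az -6.65
[-0.0141, 0.0046, 0.0] az -6.65
[-0.0146, 0.0029, 0.0] az -6.65
[-0.0148, 0.0012, 0.0] az -6.65
[-0.0148, -0.0005, 0.0] az -6.65
[-0.0147, -0.0023, 0.0] az -6.65
[-0.0143, -0.0039, 0.0] az -6.65
[-0.0138, -0.0056, 0.0] az -6.65
[-0.013, -0.0071, 0.0] az -6.65
[-0.0121, -0.0086, 0.0] az -6.65
[-0.011, -0.0099, 0.0] az -6.65
[-0.0098, -0.0112, 0.0] az -6.65
[-0.0085, -0.0122, 0.0] az -6.65
[-0.007, -0.0131, 0.0] az -6.65
[-0.0054, -0.0138, 0.0] az -6.65
[-0.0038, -0.0144, 0.0] az -6.65
[-0.0021, -0.0147, 0.0] az -6.65
```

View pics/b0.png

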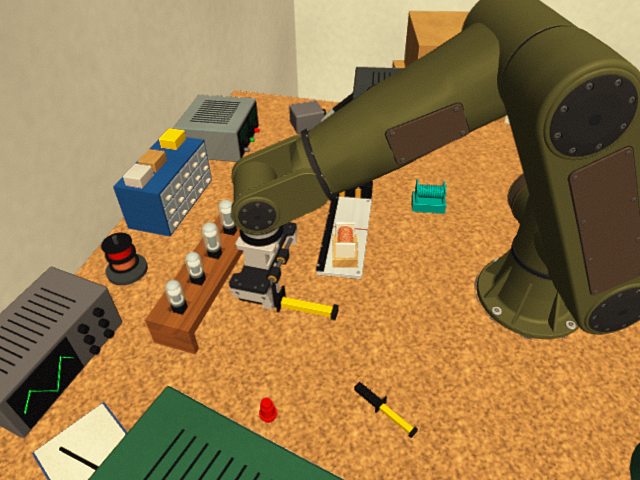

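The stick is held behind its guard at (277,297) and lifted; valves undisturbed. Now I'll turn and travel at height.

Emit:
step_arm([
  {"x": -0.012,"y": 0.009,"z": 0,"ax": 0.2,"ay": 0.6,"az": -6.7,"claw": 0.0},
  {"x": -0.013,"y": 0.008,"z": 0,"ax": 0,"ay": 0,"az": -6.7,"claw": 0.0},
  {"x": -0.0135,"y": 0.006,"z": 0,"ax": 0,"ay": 0,"az": -6.7,"claw": 0.0},
  {"x": -0.014,"y": 0.0045,"z": 0,"ax": 0,"ay": 0,"az": -6.7,"claw": 0.0},
  {"x": -0.0145,"y": 0.003,"z": 0,"ax": 0,"ay": 0,"az": -6.7,"claw": 0.0},
])

```text
time_s: 7.48
ee_pos: [0.4685, 0.2165, 0.1221]
eef_rot: [-3.142, -0.006, 0.613]
force: [-0.3, -0.4, -1.7]
grip_width: 0.0238
```

Emit:
step_arm([
  {"x": -0.015,"y": 0.001,"z": 0,"ax": 0,"ay": 0,"az": -6.7,"claw": 0.0},
  {"x": -0.015,"y": -0.0005,"z": 0,"ax": 0,"ay": 0,"az": -6.7,"claw": 0.0},
  {"x": -0.0147,"y": -0.002,"z": 0,"ax": 0,"ay": 0,"az": -6.7,"claw": 0.0},
  {"x": -0.0143,"y": -0.004,"z": 0,"ax": 0,"ay": 0,"az": -6.7,"claw": 0.0},
  {"x": -0.0138,"y": -0.0056,"z": 0,"ax": 0,"ay": 0,"az": -6.7,"claw": 0.0},
])

```text
time_s: 7.9
ee_pos: [0.4059, 0.1657, 0.1214]
eef_rot: [-3.142, -0.003, 1.23]
force: [0.3, -1.4, -2.3]
grip_width: 0.0237
```

```bash
python3 -c "
from h import *
o=ctrl.get_obs();tiltfix(o['eef_rot'][2]);plan(.306,.088,.115,2.211)"
```

```text
fix ax ay az deg [-0.   -0.17  0.  ]
t 7.9 at [0.4059 0.1657 0.1214] yaw 1.2297 tilt 0.17 F [ 0.3 -1.4 -2.3] w 0.0237 rows 9
[-0.0118, -0.0076, 0.0007] az -6.25
[-0.011, -0.0088, 0.0007] az -6.25
[-0.0099, -0.01, 0.0007] az -6.25
[-0.0088, -0.011, 0.0007] az -6.25
[-0.0075, -0.0119, 0.0007] az -6.25
[-0.0062, -0.0126, 0.0007] az -6.25
[-0.0048, -0.0132, 0.0007] az -6.25
[-0.0033, -0.0137, 0.0007] az -6.25
[-0.0018, -0.0139, 0.0007] az -6.25
```

Emit:
step_arm([
  {"x": -0.012,"y": -0.0076,"z": 0,"ax": 0,"ay": 0,"az": -6.3,"claw": 0.0},
  {"x": -0.011,"y": -0.009,"z": 0,"ax": 0,"ay": 0,"az": -6.3,"claw": 0.0},
  {"x": -0.01,"y": -0.01,"z": 0,"ax": 0,"ay": 0,"az": -6.3,"claw": 0.0},
  {"x": -0.009,"y": -0.011,"z": 0,"ax": 0,"ay": 0,"az": -6.3,"claw": 0.0},
  {"x": -0.0075,"y": -0.012,"z": 0,"ax": 0,"ay": 0,"az": -6.3,"claw": 0.0},
])

```text
time_s: 8.32
ee_pos: [0.3447, 0.1192, 0.1209]
eef_rot: [-3.14, -0.003, 1.81]
force: [0.9, -1.0, -2.2]
grip_width: 0.0234
```

Emit:
step_arm([
  {"x": -0.006,"y": -0.0126,"z": 0,"ax": 0,"ay": 0,"az": -6.3,"claw": 0.0},
  {"x": -0.005,"y": -0.013,"z": 0,"ax": 0,"ay": 0,"az": -6.3,"claw": 0.0},
  {"x": -0.003,"y": -0.0137,"z": 0,"ax": 0,"ay": 0,"az": -6.3,"claw": 0.0},
])

```text
time_s: 8.57
ee_pos: [0.3092, 0.0912, 0.1207]
eef_rot: [-3.139, -0.005, 2.158]
force: [0.4, 1.0, -1.0]
grip_width: 0.0233
```

```bash
python3 -c "
from h import *
tiltfix(2.211);plan(.306,.088,.06,2.211)
im,d=vision.camera('top'); crop(im,190,210,190,145,4,'b1');np.save('b1.npy',d)"
```

```text
fix ax ay az deg [-0.12 -0.27 -3.02]
t 8.57 at [0.3092 0.0912 0.1207] yaw 2.1583 tilt 0.3 F [ 0.4  1.  -1. ] w 0.0233 rows 2
[-0.0004, -0.0022, 0.0303] az -1.51
[-0.0004, -0.0022, 0.0303] az -1.51
```

View pics/b1.png

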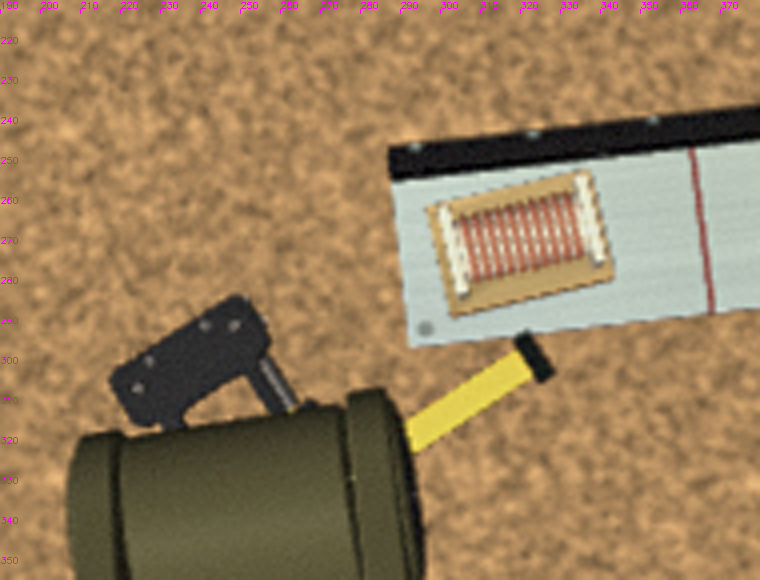

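```bash
cat >> h.py <<'E'
BAY=np.array([0.46298,-0.10797,-1.45429])
def w2b(P):
    d=np.asarray(P)[...,:2]-BAY[:2]; c,s=np.cos(BAY[2]),np.sin(BAY[2]); return np.stack([d[...,0]*c+d[...,1]*s,-d[...,0]*s+d[...,1]*c],-1)
def b2w(P):
    P=np.asarray(P); c,s=np.cos(BAY[2]),np.sin(BAY[2]); return np.stack([P[...,0]*c-P[...,1]*s,P[...,0]*s+P[...,1]*c],-1)+BAY[:2]
GX=-.036; DYAW=0.
def stickpt(x,y,z=0):
    o=ctrl.get_obs(); s=o['eef_rot'][2]-np.pi+DYAW; p=o['ee_pos']; return np.array([p[0]+(x-GX)*np.cos(s)-y*np.sin(s),p[1]+(x-GX)*np.sin(s)+y*np.cos(s),p[2]+z])
E
python3 -c "
from h import *
c=lambda x,y:((x-1.5)/4+190,(y-1.5)/4+210)
for q,s in [((525,332),(.1,.013)),((555,373),(.1,-.013)),((513,345),(.09,.013)),((541,384),(.09,-.013))]:
  P=stickpt(*s,.018); print('pred px',proj('top',P),'obs',c(*q),'pred',P,'obs',atz('top',*c(*q),P[2]))
print('rod edges',[ (atz('top',*c(*q),.137)) for q in [(520,348),(535,373),(408,420),(418,451)]])
"
```

```text
pred px [322.7527924  290.44112748] obs (320.875, 292.625) pred [ 0.39475358 -0.01484767  0.1383674 ] obs [ 0.39055092 -0.01127147  0.1383674 ]
pred px [330.34875952 301.74559579] obs (328.375, 302.875) pred [ 0.373263  -0.0294817  0.1383674] obs [ 0.37108861 -0.02571524  0.1383674 ]
pred px [318.42251018 293.35415181] obs (317.875, 295.875) pred [ 0.38912511 -0.00658206  0.1383674 ] obs [ 0.38430231 -0.00556379  0.1383674 ]
pred px [326.01364028 304.67527087] obs (324.875, 305.625) pred [ 0.36763453 -0.0212161   0.1383674 ] obs [ 0.36581482 -0.01904894  0.1383674 ]
rod edges [array([ 0.38295293, -0.00894106,  0.137     ]), array([ 0.37107145, -0.01618706,  0.137     ]), array([0.34833369, 0.04426006, 0.137     ]), array([0.33370634, 0.03932018, 0.137     ])]
```

```bash
sed -i 's/GX=-.036/GX=-.033/' h.py; cat >> h.py <<'E'
def hand(bx,by,alpha,sx=.1,sy=.013):
    s=BAY[2]+np.radians(alpha)+DYAW*0; w=b2w([bx,by]); return w-np.array([(sx-GX)*np.cos(s)-sy*np.sin(s),(sx-GX)*np.sin(s)+sy*np.cos(s)]), s+np.pi-DYAW
def planb(bx,by,z,alpha,sx=.1,sy=.013,**k):
    h,y=hand(bx,by,alpha,sx,sy); print('hand',h,'r',np.hypot(*h)); plan(h[0],h[1],z,y,**k); tiltfix(y); print('corner bay now',w2b(stickpt(sx,sy))*1e3)
E
python3 -c "
from h import *
planb(-.102,-.055,.06,30);planb(-.102,-.030,.06,30)"
```

```text
hand [0.30663144 0.08585091] r 0.3184230207592272
t 8.62 at [0.3075 0.0902 0.1204] yaw 2.1686 tilt 0.35 F [ 1.3 -1.2 -1.1] w 0.0233 rows 2
[-0.0016, -0.0016, 0.0302] az -1.21
[-0.0015, -0.0016, 0.0302] az -1.21
fix ax ay az deg [-0.2  -0.29 -2.42]
corner bay now [-103.08102806  -58.32793576]
hand [0.33146196 0.08875699] r 0.34313967231331294
t 8.62 at [0.3075 0.0902 0.1204] yaw 2.1686 tilt 0.35 F [ 1.3 -1.2 -1.1] w 0.0233 rows 2
[-0.0074, 0.0095, 0.0302] az -1.21
[-0.0076, 0.0093, 0.0302] az -1.21
fix ax ay az deg [-0.2  -0.29 -2.42]
corner bay now [-103.08102806  -58.32793576]
```

Emit:
step_arm([
  {"x": -0.0015,"y": -0.0015,"z": 0.03,"ax": -0.1,"ay": -0.15,"az": -1.2,"claw": 0.0},
  {"x": -0.0015,"y": -0.0015,"z": 0.03,"ax": -0.1,"ay": -0.15,"az": -1.2,"claw": 0.0},
  {"x": 0,"y": 0,"z": 0.02,"ax": 0,"ay": 0,"az": 0,"claw": 0.0},
  {"x": 0,"y": 0,"z": 0.01,"ax": 0,"ay": 0,"az": 0,"claw": 0.0},
])

```text
time_s: 8.95
ee_pos: [0.3075, 0.0864, 0.0304]
eef_rot: [3.133, 0.004, 2.208]
force: [1.3, 0.6, -1.2]
grip_width: 0.0234
```

```bash
python3 -c "
from h import *
planb(-.102,-.045,.019,30)
im,d=vision.camera('top'); crop(im,240,220,150,100,5,'b2')
im,d=vision.camera('side'); crop(im,290,180,110,110,5,'b3')"
```

```text
hand [0.31656365 0.08701334] r 0.3283045323716592
t 8.95 at [0.3075 0.0864 0.0304] yaw 2.2076 tilt 0.53 F [ 1.3  0.6 -1.2] w 0.0234 rows 1
[-0.0048, 0.0076, 0.0114] az -0.19
fix ax ay az deg [ 0.47  0.23 -0.19]
corner bay now [-102.13836823  -54.39926356]
```

View pics/b2.png

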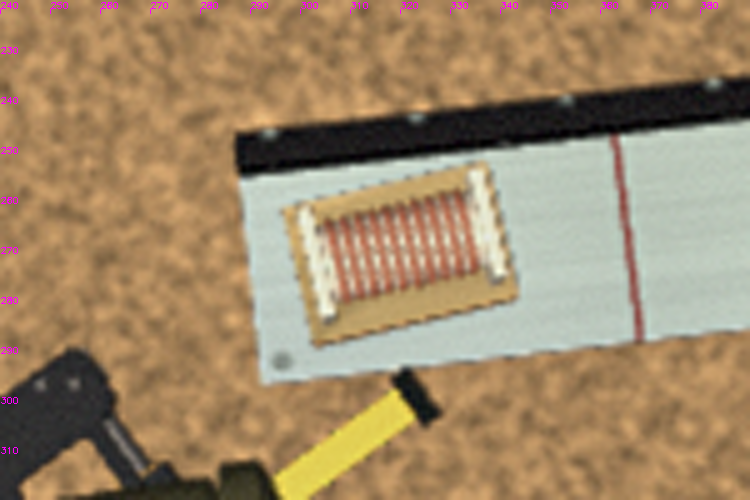

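View pics/b3.png

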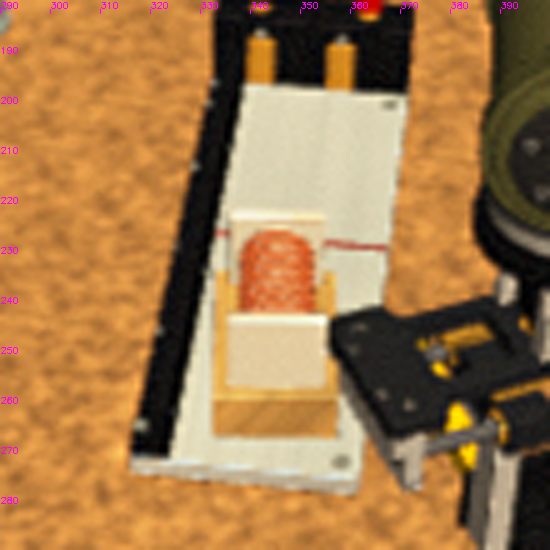

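Emit:
step_arm([
  {"x": -0.002,"y": 0.004,"z": 0.008,"ax": 0.4,"ay": 0.2,"az": -0.2,"claw": 0.0},
  {"x": -0.002,"y": 0.0035,"z": 0.003,"ax": 0,"ay": 0,"az": 0,"claw": 0.0},
], grip_force=60)

```text
time_s: 9.22
ee_pos: [0.3163, 0.088, 0.021]
eef_rot: [3.141, -0.0, 2.21]
force: [0.1, -0.4, -1.5]
grip_width: 0.0234
```

```bash
python3 -c "
from h import *
planb(-.102,-.040,.019,30)"
```

```text
hand [0.32152975 0.08759456] r 0.33324793906181194
t 9.22 at [0.3163 0.088  0.021 ] yaw 2.2096 tilt 0.02 F [ 0.1 -0.4 -1.5] w 0.0234 rows 1
[-0.0035, 0.004, 0.002] az -0.08
fix ax ay az deg [ 0.02 -0.   -0.08]
corner bay now [-102.93112111  -45.33275755]
```

Emit:
step_arm([
  {"x": -0.0025,"y": 0.003,"z": 0.0015,"ax": 0,"ay": 0,"az": 0,"claw": 0.0},
  {"x": -0.0015,"y": 0.0026,"z": 0,"ax": 0,"ay": 0,"az": 0,"claw": 0.0},
  {"x": -0.0015,"y": 0.0026,"z": 0,"ax": 0,"ay": 0,"az": 0,"claw": 0.0},
  {"x": -0.0015,"y": 0.0026,"z": 0,"ax": 0,"ay": 0,"az": 0,"claw": 0.0},
])

```text
time_s: 9.55
ee_pos: [0.3308, 0.0893, 0.0212]
eef_rot: [3.14, 0.0, 2.207]
force: [-2.7, 0.3, -2.9]
grip_width: 0.0234
```

```bash
python3 -c "
from h import *
planb(-.102,-.025,.019,30)
im,d=vision.camera('top'); crop(im,240,220,150,100,5,'b4')"
```

```text
hand [0.33642807 0.0893382 ] r 0.3480878590650054
t 9.55 at [0.3308 0.0893 0.0212] yaw 2.2071 tilt 0.08 F [-2.7  0.3 -2.9] w 0.0234 rows 1
[-0.0033, 0.0045, 0.0022] az -0.22
fix ax ay az deg [ 0.08  0.01 -0.22]
corner bay now [-102.32684628  -30.95402268]
```

View pics/b4.png

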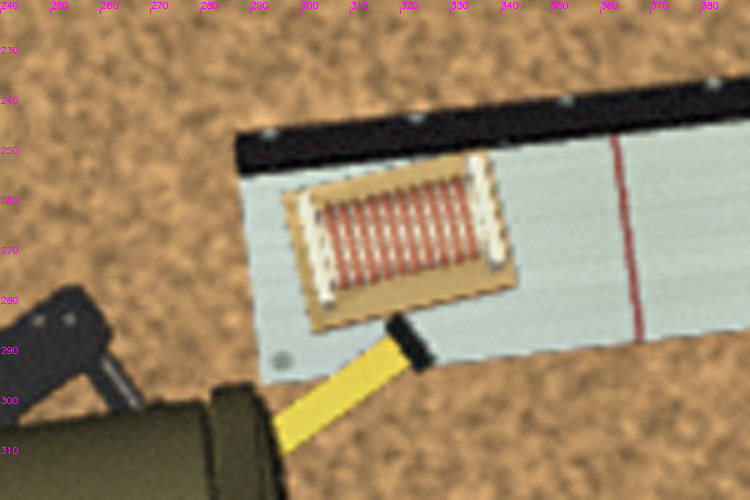

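The pad corner at (317,284) bears on the sled's near side, and the lead corner at (336,250) is nearly at the fence. Continuing.

Emit:
step_arm([
  {"x": -0.0015,"y": 0.0026,"z": 0.001,"ax": 0,"ay": 0,"az": -0.2,"claw": 0.0},
  {"x": -0.0015,"y": 0.0026,"z": 0.0005,"ax": 0,"ay": 0,"az": 0,"claw": 0.0},
])

```text
time_s: 9.77
ee_pos: [0.3357, 0.0902, 0.0196]
eef_rot: [-3.14, -0.003, 2.209]
force: [-13.6, 4.4, 0.1]
grip_width: 0.0233
```

```bash
python3 -c "
from h import *
planb(-.102,-.025,.019,30)
im,d=vision.camera('top'); crop(im,240,220,150,100,5,'b5')"
```

```text
hand [0.33642807 0.0893382 ] r 0.3480878590650054
t 9.77 at [0.3357 0.0902 0.0196] yaw 2.2091 tilt 0.17 F [-13.6   4.4   0.1] w 0.0233 rows 1
[-0.0011, 0.0001, 0.0006] az -0.1
fix ax ay az deg [-0.08 -0.15 -0.1 ]
corner bay now [-102.81151298  -25.84477218]
```

View pics/b5.png

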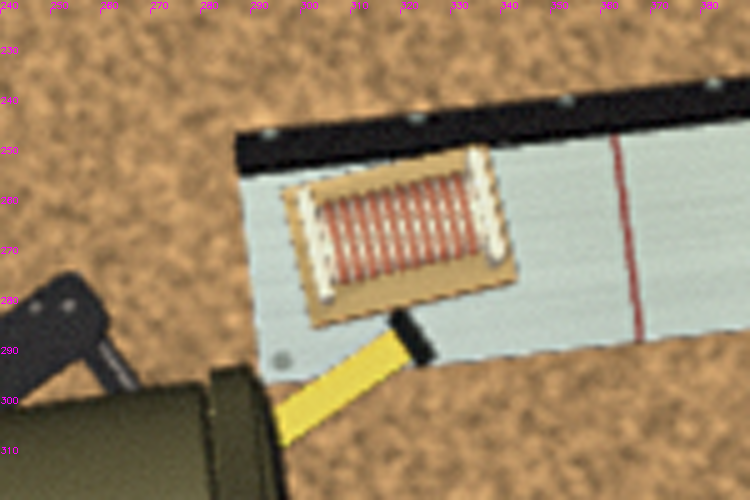

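The lead corner is on the fence, but pad friction is pulling the sled forward and stops it squaring: 13 N with a -6 N x component. I'll back off and press nearer the tail.

Emit:
step_arm([
  {"x": 0.0035,"y": -0.006,"z": 0,"ax": 0,"ay": 0,"az": 0,"claw": 0.0},
  {"x": 0.009,"y": 0.005,"z": 0,"ax": 0,"ay": 0,"az": 0,"claw": 0.0},
  {"x": 0.009,"y": 0.005,"z": 0,"ax": 0,"ay": 0,"az": 0,"claw": 0.0},
])

```text
time_s: 10.07
ee_pos: [0.326, 0.1094, 0.0196]
eef_rot: [-3.14, -0.003, 2.207]
force: [-0.2, -0.1, -1.7]
grip_width: 0.0236
```

```bash
python3 -c "
from h import *
planb(-.122,-.028,.019,30)
im,d=vision.camera('top'); crop(im,240,220,150,100,5,'b6')"
```

```text
hand [0.33112354 0.10885389] r 0.3485569836195445
t 10.07 at [0.326  0.1094 0.0196] yaw 2.2072 tilt 0.19 F [-0.2 -0.1 -1.7] w 0.0236 rows 1
[-0.0035, 0.0038, 0.0006] az -0.21
fix ax ay az deg [-0.11 -0.16 -0.21]
corner bay now [-122.8609744   -33.45784624]
```

View pics/b6.png

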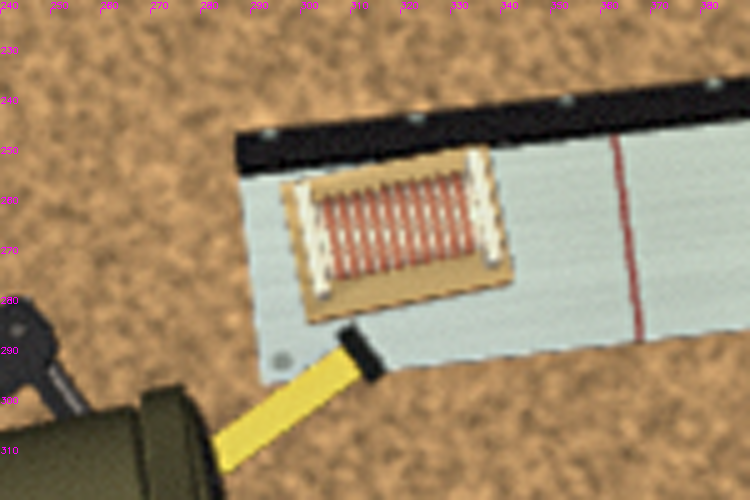

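```bash
python3 -c "
from h import *
P=stickpt(.1,.013,.018);print(proj('top',P), w2b(atz('top',307.6,284.6,P[2])), w2b(P))
P=stickpt(.1,-.013,.018);print(proj('top',P), w2b(atz('top',316.6,294.2,P[2])),w2b(P))
for q in [(337,249.3),(296.3,256.2),(301.5,284.2),(342,276)]: print(w2b(atz('top',*q,.04))*1e3)"
```

```text
[309.46953243 283.23361837] [-0.12818451 -0.03588835] [-0.12395245 -0.03345118]
[316.73030165 293.20512672] [-0.11152491 -0.05805649] [-0.11102281 -0.05600832]
[-58.00126808  31.72474111]
[-145.53098087   26.42966845]
[-140.85687712  -33.80979132]
[-54.03385293 -25.93733996]
```

Emit:
step_arm([
  {"x": -0.0015,"y": 0.0028,"z": 0.0005,"ax": 0,"ay": -0.1,"az": 0,"claw": 0.0},
  {"x": 0,"y": 0.0025,"z": 0,"ax": 0,"ay": 0,"az": 0,"claw": 0.0},
  {"x": 0,"y": 0.0025,"z": 0,"ax": 0,"ay": 0,"az": 0,"claw": 0.0},
])

```text
time_s: 10.37
ee_pos: [0.3332, 0.1139, 0.0193]
eef_rot: [-3.14, -0.001, 2.21]
force: [-1.5, -0.9, -1.5]
grip_width: 0.0235
```

```bash
python3 -c "
from h import *
planb(-.122,-.025,.019,30)
im,d=vision.camera('top'); crop(im,240,220,150,100,5,'b7')"
```

```text
hand [0.33410321 0.10920262] r 0.35149703352639866
t 10.37 at [0.3332 0.1139 0.0193] yaw 2.2096 tilt 0.09 F [-1.5 -0.9 -1.5] w 0.0235 rows 1
[-0.0043, -0.0021, 0.0003] az -0.07
fix ax ay az deg [-0.08 -0.04 -0.07]
corner bay now [-126.66036769  -25.44736869]
```

View pics/b7.png

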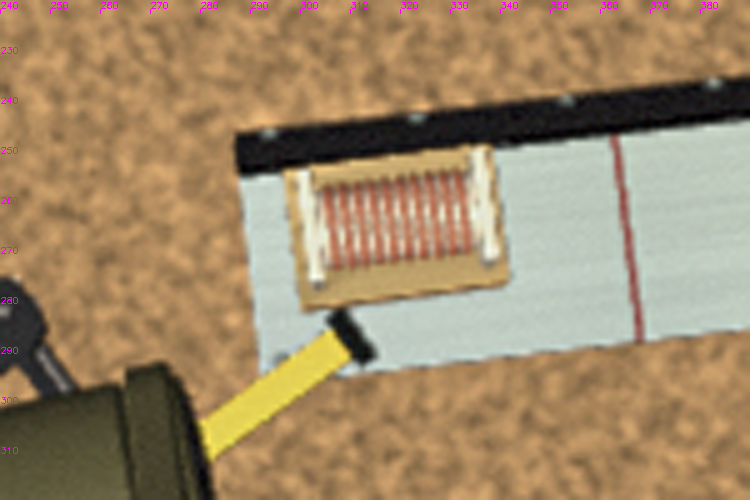

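Emit:
step_arm([
  {"x": -0.001,"y": 0.002,"z": 0,"ax": 0,"ay": 0,"az": 0,"claw": 0.0},
  {"x": -0.001,"y": 0.0017,"z": 0,"ax": 0,"ay": 0,"az": 0,"claw": 0.0},
])

```text
time_s: 10.58
ee_pos: [0.3365, 0.1144, 0.0188]
eef_rot: [-3.137, -0.003, 2.208]
force: [-12.1, 5.9, 1.3]
grip_width: 0.0233
```

```bash
python3 -c "
from h import *
planb(-.122,-.025,.019,30)
im,d=vision.camera('top'); crop(im,280,230,80,60,9,'b8')"
```

```text
hand [0.33410321 0.10920262] r 0.35149703352639866
t 10.58 at [0.3365 0.1144 0.0188] yaw 2.2078 tilt 0.32 F [-12.1   5.9   1.3] w 0.0233 rows 1
[-0.0028, -0.005, -0.0002] az -0.18
fix ax ay az deg [-0.25 -0.19 -0.18]
corner bay now [-126.69231757  -22.38613433]
```

View pics/b8.png

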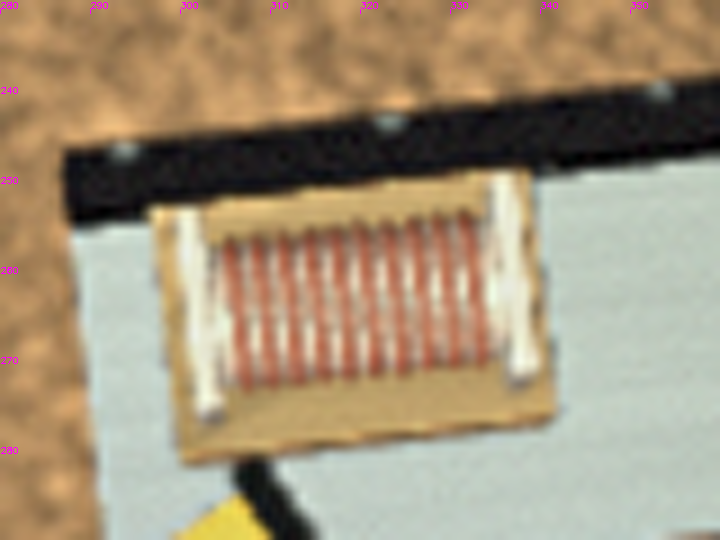

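```bash
python3 -c "
from h import *
c=lambda x,y:((x-4)/9+280,(y-4)/9+230)
for q in [(530,172),(150,208),(182,463),(553,422)]: print(w2b(atz('top',*c(*q),.04))*1e3)"
```

```text
[-54.78932665  32.74100616]
[-144.90668448   33.95871955]
[-143.74899414  -26.70815173]
[-56.24362135 -26.64026184]
```

Emit:
step_arm([
  {"x": 0.0035,"y": -0.006,"z": 0,"ax": 0,"ay": 0,"az": 0,"claw": 0.0},
  {"x": -0.0105,"y": -0.006,"z": 0,"ax": 0,"ay": 0,"az": 0,"claw": 0.0},
  {"x": -0.0105,"y": -0.006,"z": 0,"ax": 0,"ay": 0,"az": 0,"claw": 0.0},
  {"x": -0.001,"y": 0.0017,"z": 0,"ax": 0,"ay": 0,"az": 0,"claw": 0.0},
])

```text
time_s: 10.97
ee_pos: [0.3341, 0.0887, 0.0186]
eef_rot: [-3.137, -0.003, 2.209]
force: [-0.3, 0.4, -1.5]
grip_width: 0.0238
```

```bash
python3 -c "
from h import *
planb(-.102,-.025,.019,30)"
```

```text
hand [0.33642807 0.0893382 ] r 0.3480878590650054
t 10.97 at [0.3341 0.0887 0.0186] yaw 2.209 tilt 0.31 F [-0.3  0.4 -1.5] w 0.0238 rows 1
[-0.0009, 0.0023, -0.0004] az -0.11
fix ax ay az deg [-0.26 -0.17 -0.11]
corner bay now [-101.48930649  -27.63394585]
```

Emit:
step_arm([
  {"x": -0.0015,"y": 0.0026,"z": 0,"ax": -0.2,"ay": -0.1,"az": 0,"claw": 0.0},
  {"x": -0.0012,"y": 0.002,"z": 0,"ax": 0,"ay": 0,"az": 0,"claw": 0.0},
  {"x": -0.001,"y": 0.0017,"z": 0,"ax": 0,"ay": 0,"az": 0,"claw": 0.0},
])

```text
time_s: 11.22
ee_pos: [0.34, 0.0898, 0.0181]
eef_rot: [-3.138, -0.004, 2.205]
force: [-10.3, 3.6, -0.2]
grip_width: 0.0236
```

```bash
python3 -c "
from h import *
planb(-.102,-.025,.019,30)
im,d=vision.camera('top'); crop(im,280,230,80,60,9,'b9')"
```

```text
hand [0.33642807 0.0893382 ] r 0.3480878590650054
t 11.22 at [0.34   0.0898 0.0181] yaw 2.2054 tilt 0.31 F [-10.3   3.6  -0.2] w 0.0236 rows 1
[0.0018, -0.0031, -0.0009] az -0.31
fix ax ay az deg [-0.21 -0.23 -0.31]
corner bay now [-101.61236586  -21.99516061]
```

View pics/b9.png

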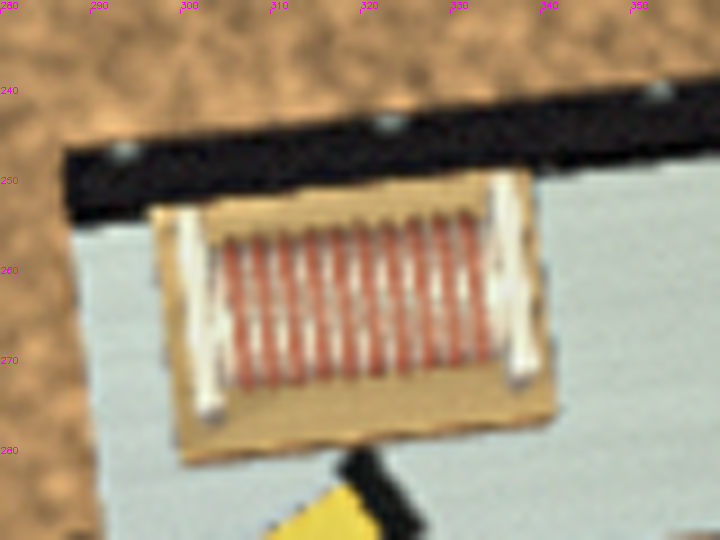

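Emit:
step_arm([
  {"x": -0.0008,"y": 0.0014,"z": 0,"ax": 0,"ay": 0,"az": 0,"claw": 0.0},
  {"x": -0.0008,"y": 0.0014,"z": 0,"ax": 0,"ay": 0,"az": 0,"claw": 0.0},
  {"x": 0.004,"y": -0.007,"z": 0,"ax": 0,"ay": 0,"az": 0,"claw": 0.0},
  {"x": 0.007,"y": -0.012,"z": 0,"ax": 0,"ay": 0,"az": 0,"claw": 0.0},
  {"x": 0.01,"y": 0,"z": -0.02,"ax": 0,"ay": 0,"az": 0,"claw": 0.0},
])

```text
time_s: 11.68
ee_pos: [0.3111, 0.0966, 0.0354]
eef_rot: [-3.128, -0.01, 2.203]
force: [-0.7, -0.4, -2.0]
grip_width: 0.0237
```

Emit:
step_arm([
  {"x": 0.01,"y": 0,"z": -0.03,"ax": 0,"ay": 0,"az": 0,"claw": 0.0},
  {"x": 0.01,"y": 0,"z": -0.03,"ax": 0,"ay": 0,"az": 0,"claw": 0.0},
])

```text
time_s: 11.85
ee_pos: [0.2974, 0.113, 0.0955]
eef_rot: [-3.123, -0.011, 2.203]
force: [-0.0, 0.5, -1.2]
grip_width: 0.0234
```

```bash
python3 -c "
from h import *
planb(-.170,-.005,.09,0,sy=0.)"
```

```text
hand [0.42279229 0.19239469] r 0.4645094561723322
t 11.85 at [0.2974 0.113  0.0955] yaw 2.2028 tilt 1.23 F [-0.   0.5 -1.2] w 0.0234 rows 5
[-0.002, 0.0296, 0.0011] az 5.91
[0.0011, 0.0297, 0.0011] az 5.91
[0.0041, 0.0294, 0.0011] az 5.91
[0.0071, 0.0288, 0.0011] az 5.91
[0.01, 0.0279, 0.0011] az 5.91
fix ax ay az deg [-1.19 -0.36 29.54]
corner bay now [-122.98078685  -73.2137493 ]
```

Emit:
step_arm([
  {"x": 0.002,"y": 0.025,"z": -0.005,"ax": -0.5,"ay": 0.3,"az": 5.9,"claw": 0.0},
  {"x": 0.003,"y": 0.029,"z": 0,"ax": -0.3,"ay": 0.2,"az": 5.9,"claw": 0.0},
  {"x": 0.004,"y": 0.029,"z": 0,"ax": -0.1,"ay": 0,"az": 5.9,"claw": 0.0},
  {"x": 0.007,"y": 0.029,"z": 0,"ax": 0,"ay": 0,"az": 5.9,"claw": 0.0},
  {"x": 0.01,"y": 0.028,"z": 0,"ax": 0,"ay": 0,"az": 5.9,"claw": 0.0},
])

```text
time_s: 12.27
ee_pos: [0.418, 0.1995, 0.1104]
eef_rot: [3.131, -0.019, 1.674]
force: [-0.4, -0.2, -1.4]
grip_width: 0.0238
```

```bash
python3 -c "
from h import *
planb(-.165,-.005,.03,0,sy=0.)
im,d=vision.camera('top'); crop(im,190,210,150,100,5,'c1')"
```

```text
hand [0.4233735  0.18742859] r 0.46300604415406854
t 12.27 at [0.418  0.1995 0.1104] yaw 1.6737 tilt 1.25 F [-0.4 -0.2 -1.4] w 0.0238 rows 3
[-0.0042, 0.0014, 0.0268] az -0.26
[-0.0042, 0.0013, 0.0268] az -0.26
[-0.0042, 0.0013, 0.0268] az -0.26
fix ax ay az deg [ 0.59 -1.1  -0.78]
corner bay now [-177.66675411  -10.71702764]
```

View pics/c1.png

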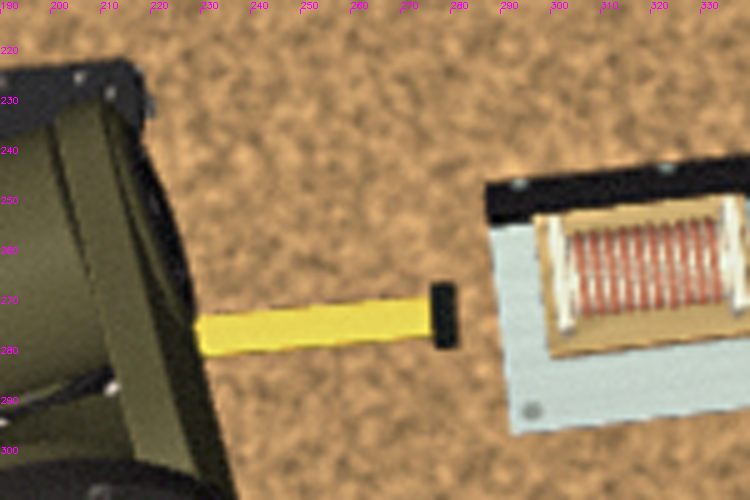

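Emit:
step_arm([
  {"x": 0,"y": 0.0015,"z": 0.02,"ax": 0.6,"ay": -1.1,"az": -0.8,"claw": 0.0},
  {"x": -0.003,"y": 0.0015,"z": 0.03,"ax": 0,"ay": 0,"az": 0,"claw": 0.0},
  {"x": -0.004,"y": 0.001,"z": 0.025,"ax": 0,"ay": 0,"az": 0,"claw": 0.0},
  {"x": -0.002,"y": 0,"z": 0.012,"ax": 0,"ay": 0,"az": 0,"claw": 0.0},
])

```text
time_s: 12.65
ee_pos: [0.4304, 0.1975, 0.023]
eef_rot: [3.13, -0.002, 1.681]
force: [-0.2, 0.3, -2.6]
grip_width: 0.0238
```

```bash
python3 -c "
from h import *
planb(-.150,-.005,.0185,0,sy=0.)
im,d=vision.camera('top'); crop(im,240,220,110,80,7,'c2')
im,d=vision.camera('side'); crop(im,280,180,120,120,5,'c3')"
```

```text
hand [0.42511715 0.17253027] r 0.4587932901342933
t 12.65 at [0.4304 0.1975 0.023 ] yaw 1.6811 tilt 0.66 F [-0.2  0.3 -2.6] w 0.0238 rows 1
[-0.0243, -0.008, 0.0045] az -0.36
fix ax ay az deg [ 0.65 -0.14 -0.36]
corner bay now [-174.23665374    2.33076331]
```

View pics/c2.png

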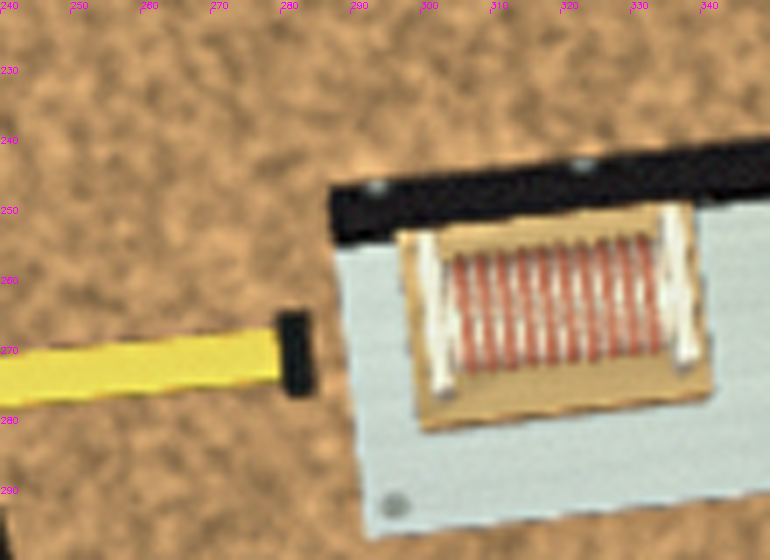

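View pics/c3.png

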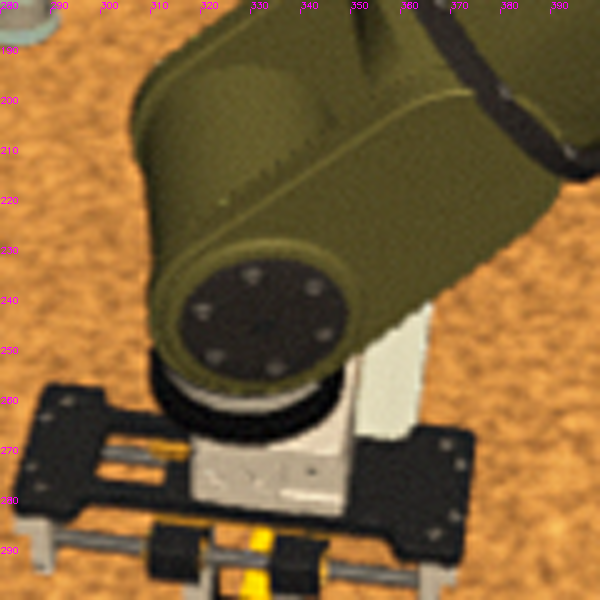

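```bash
python3 -c "
from h import *
c=lambda x,y:((x-3)/7+240,(y-3)/7+220)
for q in [(309,311),(316,394),(277,316),(284,398)]: print(w2b(atz('top',*c(*q),.041))*1e3)
a,b=[w2b(atz('top',*c(*q),.039))*1e3 for q in [(1,378),(278,353)]];print(a,b,np.degrees(np.arctan2(*(b-a)[::-1])))
print(w2b(stickpt(.1,0))*1e3)"
```

```text
[-173.69261018   12.67813382]
[-174.14372024  -12.54052035]
[-183.44926369   12.21713032]
[-183.84067813  -12.69472483]
[-268.26324938    2.75531213] [-184.37565823    1.22992029] -1.0417379069996073
[-174.07602751    1.80461197]
```

Emit:
step_arm([
  {"x": -0.008,"y": -0.0085,"z": 0.003,"ax": 0.5,"ay": 0,"az": -1,"claw": 0.0},
  {"x": -0.01,"y": 0,"z": 0.001,"ax": 0,"ay": 0,"az": 0,"claw": 0.0},
  {"x": -0.002,"y": 0,"z": 0,"ax": 0,"ay": 0,"az": 0,"claw": 0.0},
])

```text
time_s: 13.0
ee_pos: [0.4245, 0.1771, 0.0216]
eef_rot: [3.138, -0.003, 1.7]
force: [0.2, -0.3, -1.3]
grip_width: 0.0237
```

```bash
python3 -c "
from h import *
planb(-.150,-.006,.0185,0,sy=0.)
im,d=vision.camera('top'); crop(im,240,220,110,80,7,'c4')"
```

```text
hand [0.42412392 0.17241403] r 0.4578293370122945
t 13.0 at [0.4245 0.1771 0.0216] yaw 1.7005 tilt 0.26 F [ 0.2 -0.3 -1.3] w 0.0237 rows 1
[-0.0046, -0.001, 0.0031] az 0.76
fix ax ay az deg [ 0.21 -0.15  0.76]
corner bay now [-154.6564829    -3.33233288]
```

View pics/c4.png

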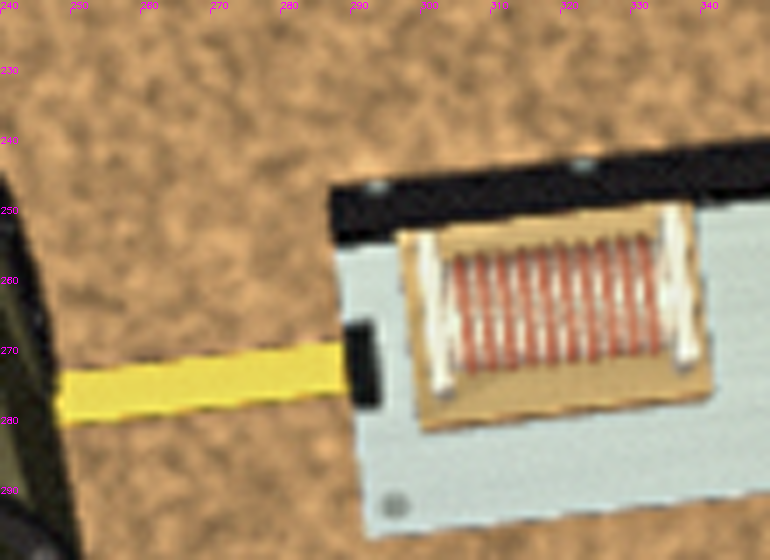

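The pad is flat behind the tail, about 10 mm short and about 10 mm to the robot side of its centre, as planned. Now feeding, with a slight bias to the fence.

Emit:
step_arm([
  {"x": -0.005,"y": 0,"z": 0.0025,"ax": 0.2,"ay": -0.1,"az": 0,"claw": 0.0},
  {"x": -0.004,"y": 0,"z": 0.0005,"ax": 0,"ay": 0,"az": 0,"claw": 0.0},
  {"x": -0.004,"y": 0.0005,"z": 0,"ax": 0,"ay": 0,"az": 0,"claw": 0.0},
  {"x": -0.004,"y": 0.0008,"z": 0,"ax": 0,"ay": 0,"az": 0,"claw": 0.0},
])

```text
time_s: 13.38
ee_pos: [0.4296, 0.1605, 0.0206]
eef_rot: [3.138, -0.002, 1.699]
force: [-2.3, 4.0, -1.9]
grip_width: 0.0237
```

```bash
cat >> h.py <<'E'
def fb():
    o=ctrl.get_obs(); f=o['force']; c,s=np.cos(BAY[2]),np.sin(BAY[2]); print('F bay x,y,z',np.round([f[0]*c+f[1]*s,-f[0]*s+f[1]*c,f[2]],1),'pad bay',w2b(stickpt(.1,0))*1e3,'z',o['ee_pos'][2]); tiltfix(BAY[2]+np.pi)
E
python3 -c "
from h import *
fb()
im,d=vision.camera('top'); crop(im,270,220,110,80,7,'c5')"
```

```text
F bay x,y,z [-4.2 -1.8 -1.9] pad bay [-137.55646224   -0.44601371] z 0.020604387747313824
fix ax ay az deg [ 0.23 -0.14  0.65]
```

View pics/c5.png

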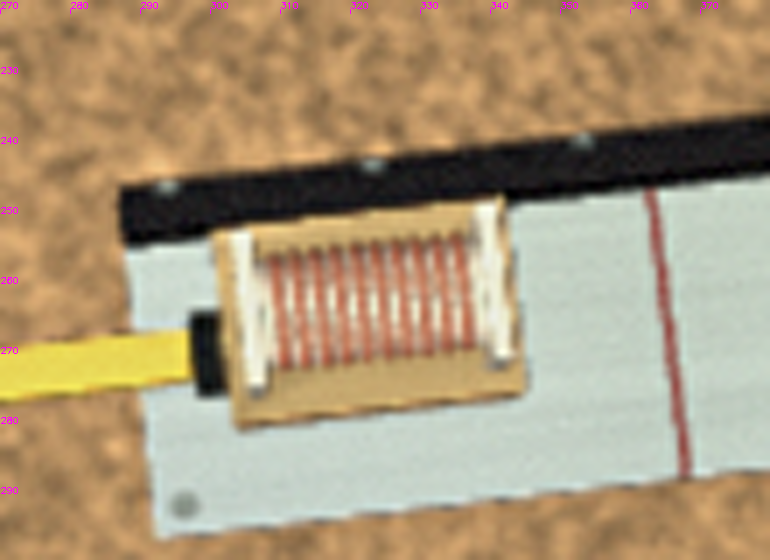

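Emit:
step_arm([
  {"x": -0.005,"y": 0.0003,"z": 0.0008,"ax": 0,"ay": 0,"az": 0,"claw": 0.0},
  {"x": -0.005,"y": 0.0003,"z": 0.0005,"ax": 0,"ay": 0,"az": 0,"claw": 0.0},
  {"x": -0.005,"y": 0.0003,"z": 0,"ax": 0,"ay": 0,"az": 0,"claw": 0.0},
  {"x": -0.005,"y": 0.0003,"z": 0,"ax": 0,"ay": 0,"az": 0,"claw": 0.0},
])

```text
time_s: 13.77
ee_pos: [0.4339, 0.1398, 0.0195]
eef_rot: [3.137, -0.004, 1.698]
force: [-2.8, 5.4, 1.9]
grip_width: 0.0238
```

```bash
python3 -c "
from h import *
fb()
im,d=vision.camera('top'); crop(im,270,220,110,80,7,'c6')"
```

```text
F bay x,y,z [-5.7 -2.1  1.9] pad bay [-116.52416131    1.3675682 ] z 0.01954830995562
fix ax ay az deg [ 0.25 -0.21  0.63]
```

View pics/c6.png

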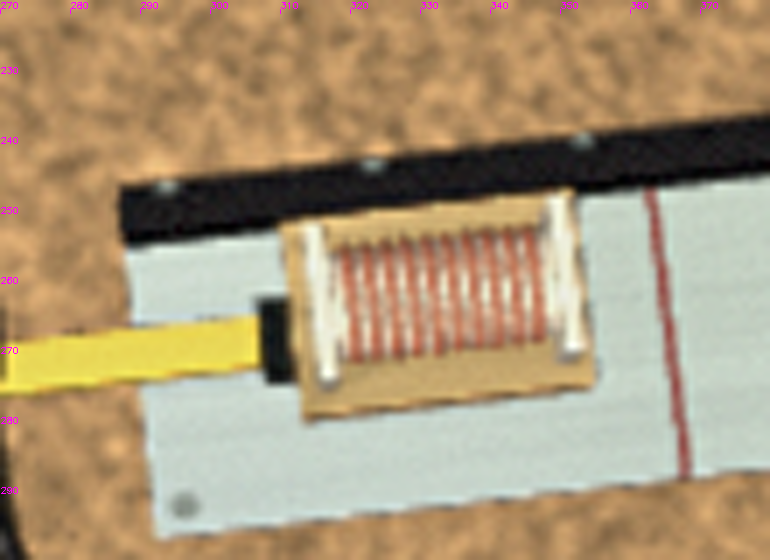

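Emit:
step_arm([
  {"x": 0.005,"y": 0,"z": 0,"ax": 0.2,"ay": -0.2,"az": 0.3,"claw": 0.0},
  {"x": 0.001,"y": -0.006,"z": 0,"ax": 0,"ay": 0,"az": 0,"claw": 0.0},
  {"x": 0,"y": -0.0035,"z": 0.0005,"ax": 0,"ay": 0,"az": 0,"claw": 0.0},
  {"x": 0,"y": 0,"z": 0,"ax": 0,"ay": 0,"az": 0,"claw": 0.0},
])

```text
time_s: 14.15
ee_pos: [0.4233, 0.1434, 0.0188]
eef_rot: [3.14, 0.002, 1.692]
force: [-0.1, 0.3, -0.1]
grip_width: 0.0235
```

```bash
python3 -c "
from h import *
fb()
im,d=vision.camera('top'); crop(im,270,220,110,80,7,'c7')"
```

```text
F bay x,y,z [-0.3 -0.1 -0.1] pad bay [-121.30661565   -9.49455246] z 0.01879525274382244
fix ax ay az deg [0.06 0.1  0.28]
```

View pics/c7.png

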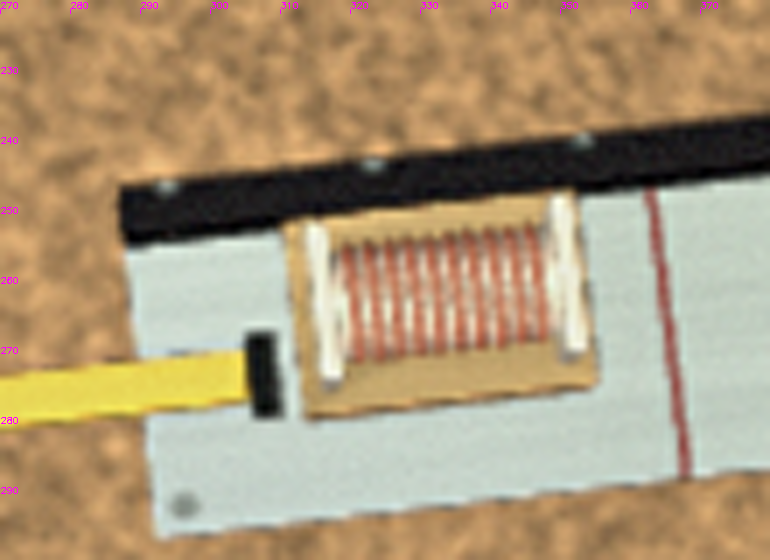

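Emit:
step_arm([
  {"x": -0.004,"y": 0.0003,"z": 0,"ax": 0,"ay": 0.1,"az": 0.2,"claw": 0.0},
  {"x": -0.004,"y": 0.0003,"z": 0,"ax": 0,"ay": 0,"az": 0,"claw": 0.0},
  {"x": -0.005,"y": 0.0003,"z": 0,"ax": 0,"ay": 0,"az": 0,"claw": 0.0},
  {"x": -0.005,"y": 0.0003,"z": 0,"ax": 0,"ay": 0,"az": 0,"claw": 0.0},
])

```text
time_s: 14.53
ee_pos: [0.4267, 0.1255, 0.0189]
eef_rot: [3.141, -0.001, 1.69]
force: [-1.9, 3.9, -1.3]
grip_width: 0.0236
```

```bash
python3 -c "
from h import *
fb()
im,d=vision.camera('top'); crop(im,290,220,110,80,7,'c8')"
```

```text
F bay x,y,z [-4.1 -1.5 -1.3] pad bay [-103.0938636    -8.54247589] z 0.018920430140496502
fix ax ay az deg [ 0.06 -0.07  0.14]
```

View pics/c8.png

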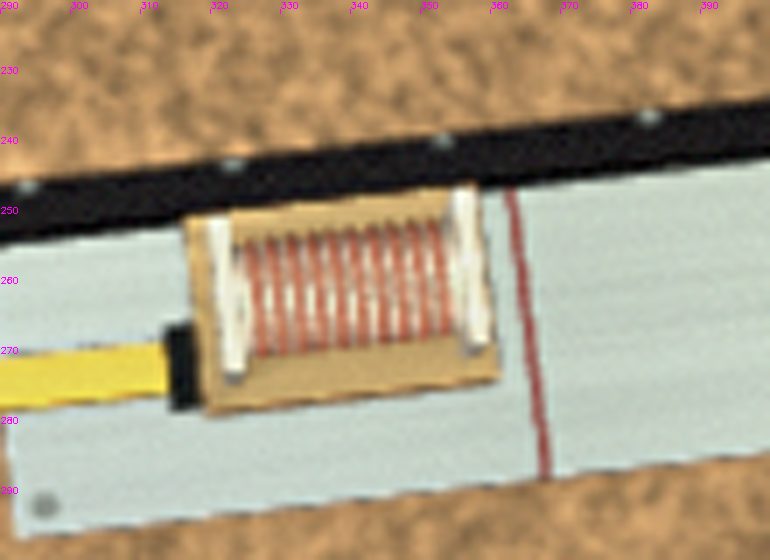

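Emit:
step_arm([
  {"x": -0.005,"y": 0.0003,"z": 0,"ax": 0,"ay": 0,"az": 0.1,"claw": 0.0},
  {"x": -0.005,"y": 0.0003,"z": 0,"ax": 0,"ay": 0,"az": 0,"claw": 0.0},
  {"x": -0.005,"y": 0.0003,"z": 0,"ax": 0,"ay": 0,"az": 0,"claw": 0.0},
  {"x": -0.005,"y": 0.0003,"z": 0,"ax": 0,"ay": 0,"az": 0,"claw": 0.0},
])

```text
time_s: 14.92
ee_pos: [0.4306, 0.1033, 0.0188]
eef_rot: [3.141, -0.001, 1.687]
force: [-2.4, 4.3, -0.7]
grip_width: 0.0235
```

```bash
python3 -c "
from h import *
fb()
im,d=vision.camera('top'); crop(im,310,220,110,80,7,'c9')"
```

```text
F bay x,y,z [-4.6 -1.9 -0.7] pad bay [-80.55596023  -7.65506283] z 0.018827038807234776
fix ax ay az deg [ 0.03 -0.07 -0.02]
```

View pics/c9.png

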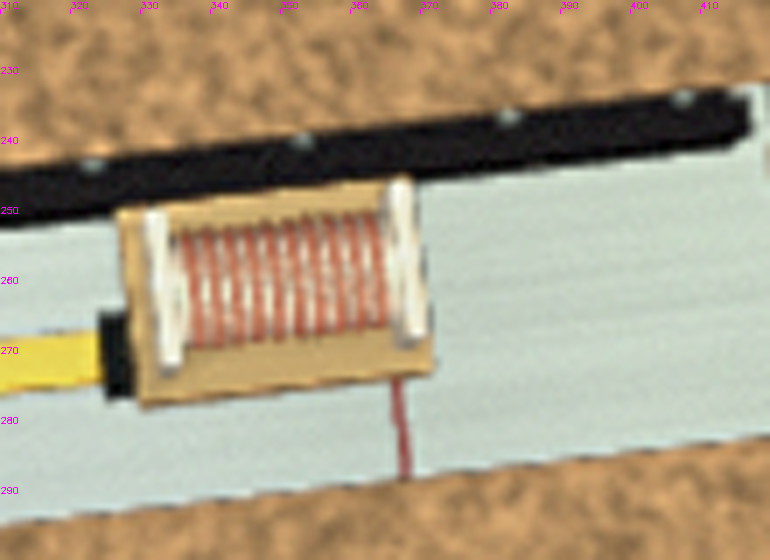

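The sled is flush on the fence as it reaches the red line, with 1.9 N towards the fence. Continuing.

Emit:
step_arm([
  {"x": -0.005,"y": 0.0003,"z": 0,"ax": 0,"ay": 0,"az": 0,"claw": 0.0},
  {"x": -0.005,"y": 0.0003,"z": 0,"ax": 0,"ay": 0,"az": 0,"claw": 0.0},
  {"x": -0.005,"y": 0.0003,"z": 0,"ax": 0,"ay": 0,"az": 0,"claw": 0.0},
  {"x": -0.005,"y": 0.0003,"z": 0,"ax": 0,"ay": 0,"az": 0,"claw": 0.0},
  {"x": -0.005,"y": 0.0003,"z": 0,"ax": 0,"ay": 0,"az": 0,"claw": 0.0},
])

```text
time_s: 15.38
ee_pos: [0.4351, 0.0758, 0.0187]
eef_rot: [-3.141, -0.001, 1.687]
force: [-3.5, 4.3, -0.2]
grip_width: 0.0234
```

```bash
python3 -c "
from h import *
fb()
im,d=vision.camera('top'); crop(im,330,210,110,80,7,'d0')"
```

```text
F bay x,y,z [-4.7 -3.  -0.2] pad bay [-52.72614721  -6.44536494] z 0.01865639833829211
fix ax ay az deg [-0.02 -0.08 -0.04]
```

View pics/d0.png

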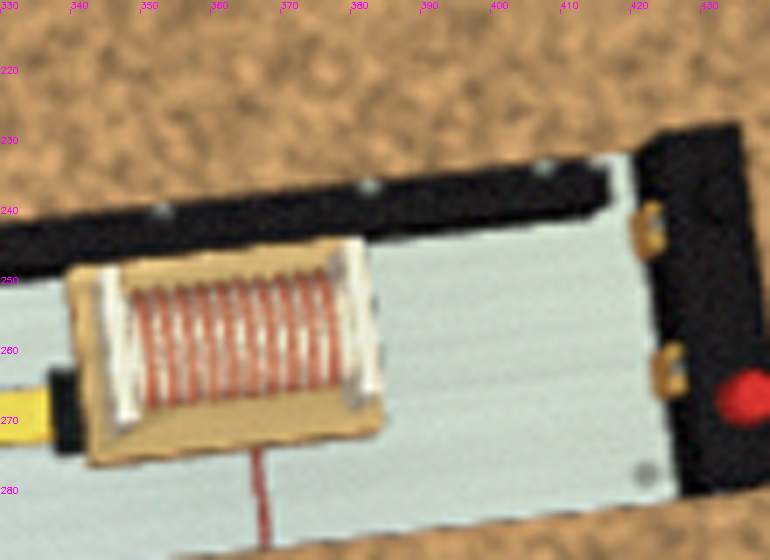

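Emit:
step_arm([
  {"x": -0.005,"y": 0.0002,"z": 0,"ax": 0,"ay": 0,"az": 0,"claw": 0.0},
  {"x": -0.005,"y": 0.0002,"z": 0,"ax": 0,"ay": 0,"az": 0,"claw": 0.0},
  {"x": -0.005,"y": 0.0002,"z": 0,"ax": 0,"ay": 0,"az": 0,"claw": 0.0},
  {"x": -0.005,"y": 0.0002,"z": 0,"ax": 0,"ay": 0,"az": 0,"claw": 0.0},
  {"x": -0.005,"y": 0.0002,"z": 0,"ax": 0,"ay": 0,"az": 0,"claw": 0.0},
])

```text
time_s: 15.85
ee_pos: [0.4394, 0.0481, 0.0185]
eef_rot: [-3.141, -0.001, 1.687]
force: [-2.2, 3.8, -0.9]
grip_width: 0.0232
```

```bash
python3 -c "
from h import *
fb()
im,d=vision.camera('top'); crop(im,330,210,110,80,7,'d1')"
```

```text
F bay x,y,z [-4.  -1.8 -0.9] pad bay [-24.78284087  -5.35936686] z 0.018549637316517646
fix ax ay az deg [-0.02 -0.06 -0.03]
```

View pics/d1.png

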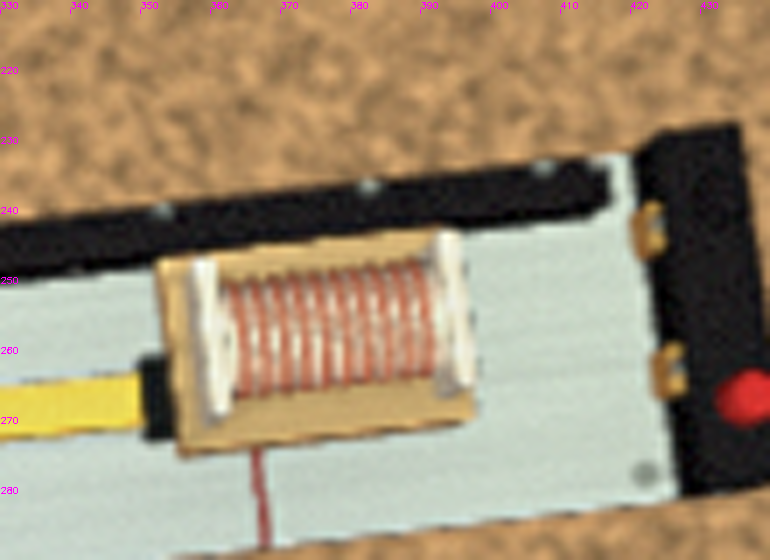

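Emit:
step_arm([
  {"x": -0.005,"y": 0.0003,"z": 0,"ax": 0,"ay": 0,"az": 0,"claw": 0.0},
  {"x": -0.005,"y": 0.0003,"z": 0,"ax": 0,"ay": 0,"az": 0,"claw": 0.0},
  {"x": -0.005,"y": 0.0003,"z": 0,"ax": 0,"ay": 0,"az": 0,"claw": 0.0},
  {"x": -0.005,"y": 0.0003,"z": 0,"ax": 0,"ay": 0,"az": 0,"claw": 0.0},
  {"x": -0.005,"y": 0.0003,"z": 0,"ax": 0,"ay": 0,"az": 0,"claw": 0.0},
])

```text
time_s: 16.32
ee_pos: [0.4439, 0.0207, 0.0184]
eef_rot: [-3.141, -0.001, 1.687]
force: [-2.4, 3.7, -1.3]
grip_width: 0.0235
```

```bash
python3 -c "
from h import *
fb()
im,d=vision.camera('top'); crop(im,340,210,110,80,7,'d2')"
```

```text
F bay x,y,z [-4.  -2.  -1.3] pad bay [ 2.96544033 -4.02492076] z 0.018440951070960877
fix ax ay az deg [-0.06 -0.07 -0.03]
```

View pics/d2.png

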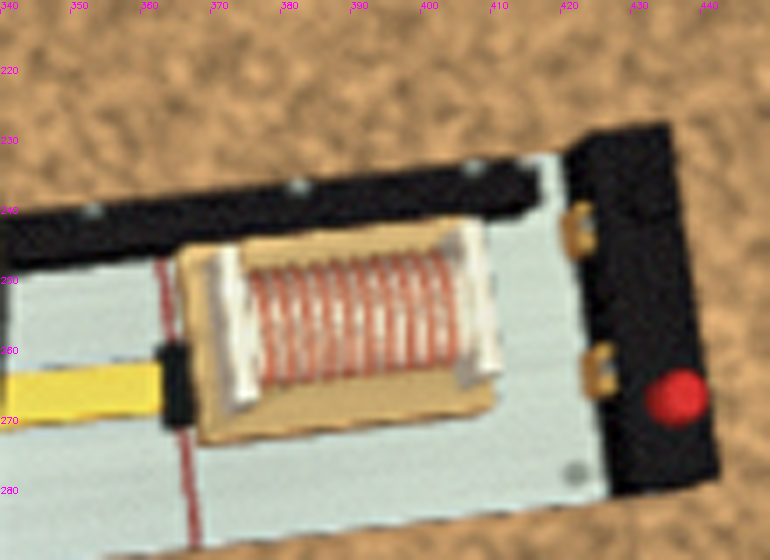

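Emit:
step_arm([
  {"x": -0.005,"y": 0.0003,"z": 0,"ax": 0,"ay": 0,"az": 0,"claw": 0.0},
  {"x": -0.005,"y": 0.0003,"z": 0,"ax": 0,"ay": 0,"az": 0,"claw": 0.0},
  {"x": -0.005,"y": 0.0003,"z": 0,"ax": 0,"ay": 0,"az": 0,"claw": 0.0},
  {"x": -0.005,"y": 0.0003,"z": 0,"ax": 0,"ay": 0,"az": 0,"claw": 0.0},
  {"x": -0.003,"y": 0.0003,"z": 0,"ax": 0,"ay": 0,"az": 0,"claw": 0.0},
])

```text
time_s: 16.78
ee_pos: [0.4486, -0.0049, 0.0184]
eef_rot: [-3.14, -0.001, 1.687]
force: [-1.5, 4.5, -0.6]
grip_width: 0.0237
```

```bash
python3 -c "
from h import *
fb()
im,d=vision.camera('top'); crop(im,340,210,110,80,7,'d3')"
```

```text
F bay x,y,z [-4.6 -0.9 -0.6] pad bay [28.98227182 -2.42370921] z 0.01838206199138561
fix ax ay az deg [-0.07 -0.05 -0.03]
```

View pics/d3.png

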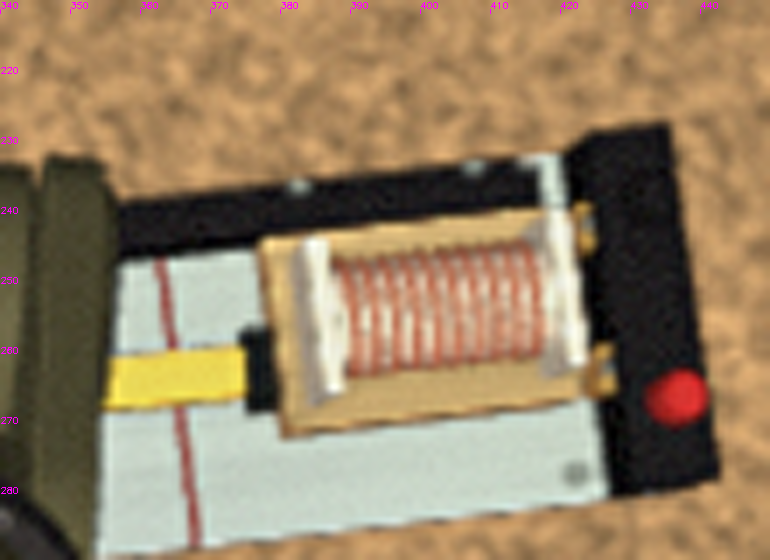

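Emit:
step_arm([
  {"x": -0.003,"y": 0.0003,"z": 0,"ax": 0,"ay": 0,"az": 0,"claw": 0.0},
  {"x": -0.0025,"y": 0.0003,"z": 0,"ax": 0,"ay": 0,"az": 0,"claw": 0.0},
])

```text
time_s: 17.0
ee_pos: [0.4502, -0.0109, 0.0185]
eef_rot: [-3.141, -0.001, 1.687]
force: [-6.8, 26.0, 0.3]
grip_width: 0.0235
```

```bash
python3 -c "
from h import *
fb()"
```

```text
F bay x,y,z [-26.6  -3.7   0.3] pad bay [35.14809269 -1.54098461] z 0.018450571886750023
fix ax ay az deg [-0.04 -0.05 -0.04]
```

The force jumped to 27 N against the stop, with the pad at x = 35 mm as expected. I'll hold, then look.

Emit:
step_arm([
  {"x": -0.0008,"y": 0.0003,"z": 0,"ax": 0,"ay": 0,"az": 0,"claw": 0.0},
  {"x": -0.0008,"y": 0.0003,"z": 0,"ax": 0,"ay": 0,"az": 0,"claw": 0.0},
  {"x": -0.0005,"y": 0.0003,"z": 0,"ax": 0,"ay": 0,"az": 0,"claw": 0.0},
])

```text
time_s: 17.25
ee_pos: [0.4502, -0.0106, 0.0182]
eef_rot: [-3.138, -0.006, 1.686]
force: [-2.8, 7.4, 1.8]
grip_width: 0.0239
```

```bash
python3 -c "
from h import *
fb()
im,d=vision.camera('top'); crop(im,370,220,70,55,11,'d4')"
```

```text
F bay x,y,z [-7.7 -2.   1.8] pad bay [34.81063863 -1.53623569] z 0.018150720260437573
fix ax ay az deg [-0.18 -0.35 -0.08]
```

View pics/d4.png

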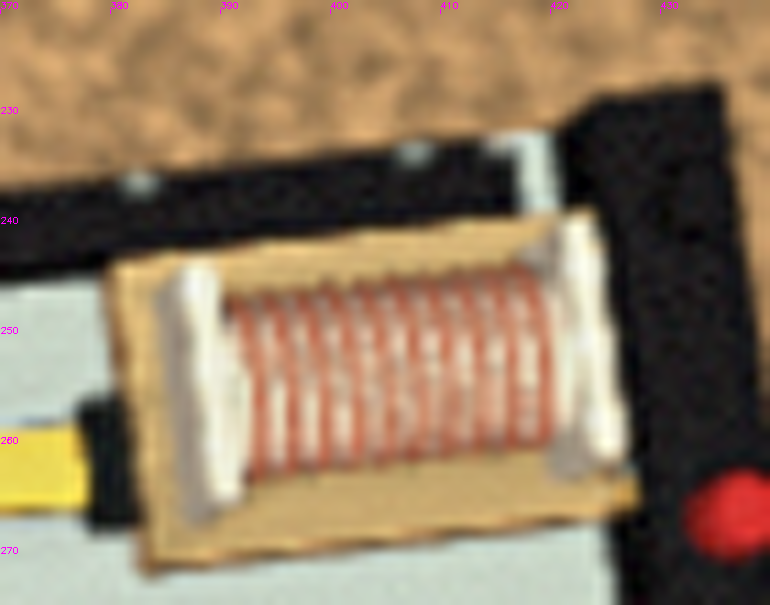

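```bash
python3 -c "
from h import *
c=lambda x,y:((x-5)/11+370,(y-5)/11+220)
for q in [(595,210),(110,262),(147,575),(636,505)]: print(w2b(atz('top',*c(*q),.04))*1e3)
planb(.0,-.0015,.0185,0,sy=0.)"
```

```text
[129.27816964  34.4413837 ]
[33.76527798 34.55456611]
[ 33.19876125 -26.63614491]
[129.27104316 -23.60962058]
hand [0.44602986 0.023954  ] r 0.4466726193911146
t 17.3 at [ 0.4503 -0.0107  0.0182] yaw 1.6859 tilt 0.39 F [-4.  10.4  1.9] w 0.0237 rows 1
[0.0349, -0.0002, -0.0003] az -0.08
fix ax ay az deg [-0.18 -0.35 -0.08]
corner bay now [34.87456464 -1.50162935]
```

Emit:
step_arm([
  {"x": 0.004,"y": 0,"z": 0,"ax": -0.1,"ay": -0.2,"az": 0,"claw": 0.0},
  {"x": 0.01,"y": 0,"z": 0,"ax": 0,"ay": 0,"az": 0,"claw": 0.0},
  {"x": 0.02,"y": 0,"z": -0.005,"ax": 0,"ay": 0,"az": 0,"claw": 0.0},
  {"x": 0.03,"y": -0.003,"z": -0.02,"ax": 0,"ay": 0,"az": 0,"claw": 0.0},
  {"x": 0.035,"y": -0.003,"z": -0.02,"ax": 0,"ay": 0,"az": 0,"claw": 0.0},
])

```text
time_s: 17.72
ee_pos: [0.4325, 0.0867, 0.062]
eef_rot: [-3.138, 0.0, 1.68]
force: [0.7, 0.0, -0.9]
grip_width: 0.0237
```

Emit:
step_arm([
  {"x": 0.038,"y": 0,"z": 0,"ax": 0,"ay": 0,"az": 0,"claw": 0.0},
  {"x": 0.038,"y": 0,"z": 0,"ax": 0,"ay": 0,"az": 0,"claw": 0.0},
  {"x": 0.035,"y": 0,"z": 0,"ax": 0,"ay": 0,"az": 0,"claw": 0.0},
  {"x": 0.03,"y": 0,"z": 0,"ax": 0,"ay": 0,"az": 0,"claw": 0.0},
])

```text
time_s: 18.05
ee_pos: [0.417, 0.2356, 0.0672]
eef_rot: [3.134, -0.0, 1.68]
force: [0.7, -0.8, -1.4]
grip_width: 0.0235
```

```bash
python3 -c "
from h import *
fb()
planb(-.205,-.01,.02,0,sy=0.)
im,d=vision.camera('top'); cv2.imwrite('pics/e1.png',im[:,:,::-1])"
```

```text
F bay x,y,z [ 0.8  0.6 -1.4] pad bay [-213.55352191   -6.69439579] z 0.06722062064845383
fix ax ay az deg [ 0.41 -0.01 -0.42]
hand [0.41375768 0.2265762 ] r 0.47173318126889047
t 18.05 at [0.417  0.2356 0.0672] yaw 1.6799 tilt 0.41 F [ 0.7 -0.8 -1.4] w 0.0235 rows 2
[-0.0043, -0.0021, 0.0236] az -0.21
[-0.0043, -0.0021, 0.0236] az -0.21
fix ax ay az deg [ 0.41 -0.01 -0.42]
corner bay now [-213.55352191   -6.69439579]
```

View pics/e1.png

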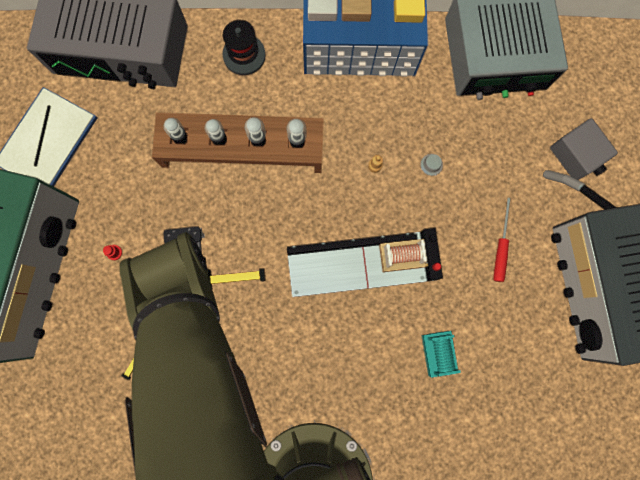

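The sled is home and the stick is clear, with its nose at (263,274) and the deck edge at 288. Lowering.

Emit:
step_arm([
  {"x": 0,"y": 0,"z": 0.025,"ax": 0.4,"ay": 0,"az": 0,"claw": 0.0},
  {"x": 0,"y": 0,"z": 0.02,"ax": 0,"ay": 0,"az": 0,"claw": 0.0},
  {"x": 0,"y": 0,"z": 0.01,"ax": 0,"ay": 0,"az": 0,"claw": 0.0},
  {"x": 0,"y": 0,"z": 0.004,"ax": 0,"ay": 0,"az": 0,"claw": 0.0},
])

```text
time_s: 18.43
ee_pos: [0.417, 0.2454, 0.0083]
eef_rot: [3.134, -0.003, 1.69]
force: [0.2, 0.5, -1.4]
grip_width: 0.0236
```

```bash
python3 -c "
from h import *
fb()"
```

```text
F bay x,y,z [-0.5  0.2 -1.4] pad bay [-223.35790482   -4.21901003] z 0.008346406631348703
fix ax ay az deg [ 0.46 -0.15  0.16]
```

Emit:
step_arm([
  {"x": 0,"y": 0,"z": 0.004,"ax": 0.4,"ay": -0.1,"az": 0,"claw": 0.0},
  {"x": 0,"y": 0,"z": 0.002,"ax": 0,"ay": 0,"az": 0,"claw": 0.0},
  {"x": 0,"y": 0,"z": 0.0015,"ax": 0,"ay": 0,"az": 0,"claw": 0.0},
])

```text
time_s: 18.68
ee_pos: [0.4173, 0.2453, 0.0008]
eef_rot: [3.141, -0.0, 1.69]
force: [-0.2, 0.2, -1.2]
grip_width: 0.0237
```

```bash
python3 -c "
from h import *
fb()"
```

```text
F bay x,y,z [-0.3 -0.2 -1.2] pad bay [-223.20164196   -4.02573365] z 0.0007995035555638137
fix ax ay az deg [ 0.03 -0.02  0.13]
```

Emit:
step_arm([
  {"x": 0,"y": 0,"z": 0.0008,"ax": 0,"ay": 0,"az": 0,"claw": 0.0},
  {"x": 0,"y": 0,"z": 0.0003,"ax": 0,"ay": 0,"az": 0,"claw": 0.03},
  {"x": 0,"y": 0,"z": 0,"ax": 0,"ay": 0,"az": 0,"claw": 0.06},
  {"x": 0,"y": 0,"z": 0,"ax": 0,"ay": 0,"az": 0,"claw": 0.09},
  {"x": 0,"y": 0,"z": 0,"ax": 0,"ay": 0,"az": 0,"claw": 0.09},
])

```text
time_s: 19.1
ee_pos: [0.4189, 0.2454, 0.0018]
eef_rot: [3.137, -0.002, 1.688]
force: [0.2, 0.2, -0.3]
grip_width: 0.0465
```

Emit:
step_arm([
  {"x": 0,"y": 0,"z": 0,"ax": 0,"ay": 0,"az": 0,"claw": 0.09},
  {"x": 0,"y": 0,"z": -0.003,"ax": 0,"ay": 0,"az": 0,"claw": 0.09},
  {"x": 0,"y": 0,"z": -0.01,"ax": 0,"ay": 0,"az": 0,"claw": 0.09},
  {"x": 0,"y": 0,"z": -0.02,"ax": 0,"ay": 0,"az": 0,"claw": 0.09},
  {"x": 0,"y": 0,"z": -0.03,"ax": 0,"ay": 0,"az": 0,"claw": 0.09},
])

```text
time_s: 19.52
ee_pos: [0.4163, 0.2439, 0.0639]
eef_rot: [-3.138, 0.001, 1.688]
force: [0.6, -0.1, 0.4]
grip_width: 0.0798
```

Emit:
step_arm([
  {"x": 0.02,"y": 0,"z": -0.03,"ax": 0,"ay": 0,"az": 0,"claw": 0.09},
  {"x": 0.03,"y": 0,"z": -0.03,"ax": 0,"ay": 0,"az": 0,"claw": 0.09},
  {"x": 0.03,"y": 0,"z": -0.01,"ax": 0,"ay": 0,"az": 0,"claw": 0.09},
  {"x": 0,"y": 0,"z": 0,"ax": 0,"ay": 0,"az": 0,"claw": 0.09},
])

```text
time_s: 19.85
ee_pos: [0.4081, 0.3258, 0.1461]
eef_rot: [3.137, -0.003, 1.684]
force: [0.1, 0.9, -0.8]
grip_width: 0.0899
```

```bash
python3 -c "
from h import *
fb()
im,d=vision.camera('top'); cv2.imwrite('pics/f1.png',im[:,:,::-1]);crop(im,370,220,70,55,11,'f3')
print('depths', [dep('top',u,v,d) for u,v in [(225,277),(250,275)]])
im,d=vision.camera('side'); cv2.imwrite('pics/f2.png',im[:,:,::-1])"
```

```text
F bay x,y,z [-0.9  0.2 -0.8] pad bay [-304.19448441   -4.48041523] z 0.14607944140017273
fix ax ay az deg [ 0.25 -0.19 -0.17]
depths [array([0.42883235, 0.19349712, 0.01619658]), array([0.43382623, 0.14000574, 0.01345004])]
```

View pics/f1.png

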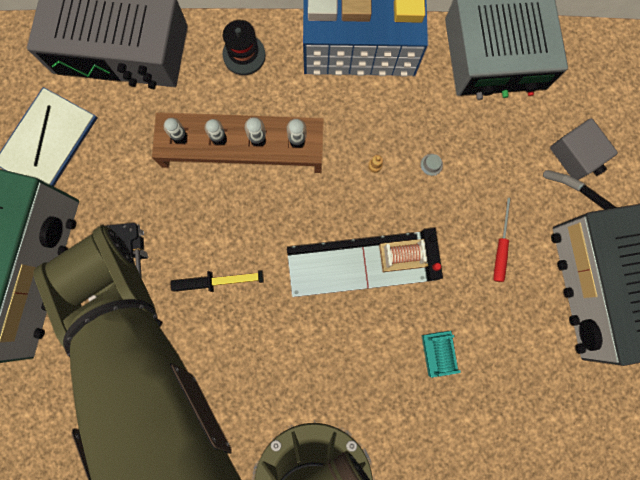

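View pics/f2.png

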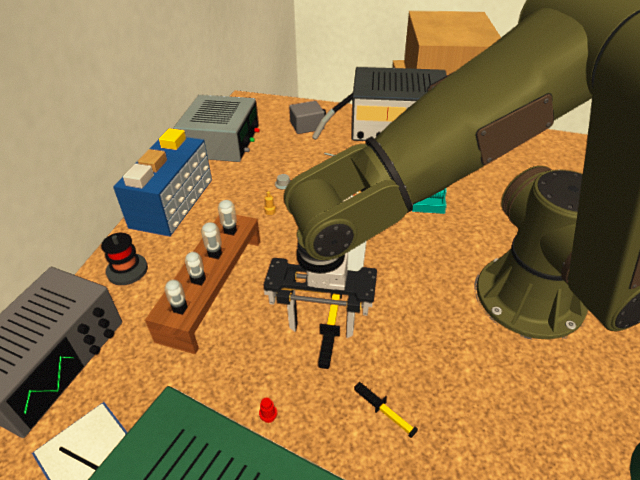

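View pics/f3.png

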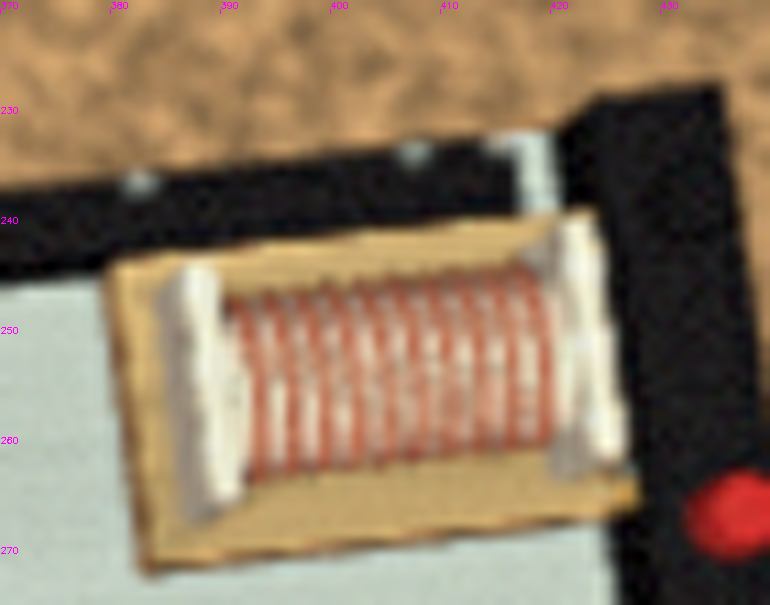

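The top view shows the sled unchanged and home at (405,254), the stick flat on the cork from (172,284) to (262,276), 26 px clear of the bay, and everything else in place. Handing in.

```bash
python3 -c "
from h import *
print(ticket.hand_in())"
```

```text
the job is handed in; nothing more can be done
None
```

The sled is home on the brass contacts and flush with the fence. The stick lies flat on the cork, let go and clear of the bay. I handed the job in at about 20 s of the 72 s allowed; no verdict was reported.

**What I did**
- I drew the 200 mm stick out by its rod, laid it on the cork and let go. I then took it up again by the handle, behind the guard.
- I pressed the sled square against the fence while it was about 55 mm short of the red line. The first press, at mid-length, did not square it because pad friction held it. Pressing nearer the tail did, and a final mid-length press at about 10 N confirmed it.
- I fed the sled along from its tail with a steady 1–3 N towards the fence, until the force rose to 27 N at the contacts. I stopped once, still short of the line, to move the pad back from the fence side.

**Last checks**
- **Sled:** both fence-side corners measured about 34.5 mm in the last measurement, where 35 is flush. The sled looked unchanged after I withdrew the stick.
- **Stick:** depth readings put the rod top at 13–16 mm against 16 mm expected, so it lies flat. Its nose is roughly 55 mm clear of the deck.
- **Other things:** the valves and the loose things look unmoved in the pictures.
- **One disagreement:** the camera put the leading corner at x ≈ 129 mm, past the possible 125. I took this as camera error, since the pad itself stopped at 35 mm, which matches the sled being home.

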